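Pull down the hot instrument lid with the hook pole

TASK

The heated lid of the bench instrument stands open, and a strip of sample tubes lies on the block under it. Take the hook pole from its cradle, hook it through the steel eye on the side of the lid, swing the lid gently down until it rests on the tubes, and with the hook still in the eye keep a firm steady pull of about 8 N on it for a second to seat their caps, without slamming it, straining the eye or touching the instrument with the arm or fingers. Then unhook the pole, lay it back in its cradle and let go, leaving the lid down and the other things on the bench where they are.

Things in the scene. Friction and masses are not known exactly. Their poses are not given: they have to be found in the camera images.
- pole_grip (a point): Centre of the black rubber grip (66 long, 22 wide, 26 mm high) of the hook pole, about its centre of mass; pole 0.2 kg, lying level in the cradle. Axes: x along the pole to the hook, z up. A 12 mm square bar runs along the axis from 102 mm behind this point to 73 mm ahead, then an 8 mm round rod to 110 mm ahead. Pulled hard at the hook, the pole may pivot a little in the fingers: grip tightly.
- hook (a point): Point on the pole's axis where the eye should ride: on the 8 mm round rod, 90 mm ahead (+x) of the grip centre. 20 mm further on the rod is bent straight down (-z): its rounded end is 16 mm below the axis, its far face 24 mm ahead of this point. Seen end on, the hook spans 8 mm in width and from 4 mm above to 16 mm below the axis.
- eye (a point): Centre of the steel pull eye on the lid's left (+y) side: a ring of 8 mm wire, 32 mm clear opening, 48 mm over all. The hole's axis is this point's y, parallel to the hinge; the hook goes in from +y moving along -y. The ring's mid-plane is 45 mm out from the lid's side face (37 mm free beyond the plate). A round stay joins the ring to the lid from the hinge side.
- lid_hinge (a point): Point on the lid's hinge line abreast of the eye, 135 mm above the bench, fixed. Axes are the instrument's: x to its back, y to its left along the hinge, z up. In these axes, from here, the eye is 190 mm to -x and 18 mm up with the lid level (joint 0), and 190 mm up and 18 mm to +x at joint 1.57.
- lid (a joint): Lid angle, rad: 1.57 upright, 0 level. Stiff hinge: the lid stays where left; swinging it takes 1 to 6 N at the eye. It comes down on a strip of tubes lying anywhere along the block, so it stops solidly somewhere between 0.06 and 0.16: find it by feel. There the load rises some 4 N per mm of hand travel: hold about 8 N down at the eye for a second; over 16 N strains it. Lid 205 x 220 mm, 0.3 to 0.5 kg.
- machine: The bench instrument, fixed: cream base 340 deep (x), 240 wide (y), 125 mm high, 155 mm high behind the hinge. Origin at the centre of its underside, x to its back, y to its left. From its mid-line the lid's left face is 110 mm out, the base's 120 mm, the eye's ring 155 mm; the hinge line is 95 mm behind the origin.
- cradle_rest (a point): Where the grip centre lies when the pole rests in its fixed grey cradle, 70 mm above the bench. Axes: x along the laid pole to the hook end, z up. Two forks 14 mm thick, 55 mm before and behind this point, 95 mm high, each with a 20 mm wide slot, open upward with flared mouth, floor 64 mm above the bench. Grip from above between the forks.
- plate: Bystander: white well plate, 85 x 127 x 14 mm, lying on the bench. Origin at the centre of its underside.
- tipbox: Bystander: grey box with a white top, 85 x 120 x 63 mm. Origin at the centre of its underside.
- jar: Bystander: amber jar, 64 mm across, 90 mm high, standing. Origin at the centre of its underside.
Things that resemble listed ones, but are neither listed nor needed, are in the scene too. What is meant by the part that bears pole_grip is not blue, and is the larger of those in its own colour. What is shaped like the part that bears cradle_rest but orange is not meant.

How it is judged:
By the outcome, as a careful person would: the job done as asked, in the order asked, and still so for the second after the job is handed in, with the robot touching nothing.
It also fails if it takes over 72 s, if anything falls off the work surface, if the arm or the gripper's body presses on something with over 40 N, if the wrist force passes 120 N, or if a joint passes its speed limit or range.

ROBOT

A 7-joint arm with a two-finger parallel gripper is mounted at the origin on the work surface. World frame = base frame: x ahead of the robot, y to its left, z up, the work surface at z = 0. Lengths are in m, angles in rad, forces in N, time in s.
With the tool pointing down it reaches from about 0.4 to 0.85 m from the base axis. Payload 4.5 kg.
Tool frame: the origin (TCP) lies on the centre line of the jaws, within the pads' length; the fingertips stand 25 mm ahead of it and the grasp point (between the pads) lies 6 mm ahead of it; z points along the fingers, y is the direction in which the jaws open and shut (so a half turn about z gives the same grasp; the last joint's range is limited). The gripper opens to 88 mm and grips with 3 to 60 N. Pads are 18 mm wide; open, the fingers measure 123 mm over their backs; the gripper's body (75 mm by 187 mm) begins 45 mm behind the grasp point.
Start: joints at [-1.203, 0.689, -0.195, 1.565, 0.157, 0.902, -0.215], TCP at [0.205, 0.591, 0.264] pointing down, gripper open.
Joint ranges: [-3.01, 3.01], [-0.46, 2.08], [-1.47, 1.51], [0.13, 2.56], [-1, 4.14], [0.04, 2.09], [-2.66, 2.66]. Speed limits (rad/s): [2.57, 2.57, 3.14, 3.14, 3.14, 3.14, 3.14].

INTERFACE

Orientations are given as a unit quaternion [x, y, z, w].
In Python, from plant import r, eyes gives the robot as it stands.
- The arm moves only by the tool servo_tool, never from a script. Its argument "deltas" is a list of rows, each an object of numbers: "dx", "dy", "dz": the shift along the tool's x, y, z in units of 60 mm (1.0 is 60 mm); "ax", "ay", "az": the turn, a rotation vector about the tool's x, y, z in units of 6 degrees (1.0 is 6 degrees); "hand": the finger opening in mm, from 0 to 88.1. A call has 1 to 10 rows; each row is the pose to reach, as a shift and turn from the pose commanded when the call began, along the tool's axes at that moment; what a row does not reach only later rows make up. A row lasts 1/8 s, in which the tool goes at most 62.5 mm and 10.7 degrees, less where a joint would pass 70% of its speed; a pose out of reach is approached as far as the arm can. A call with a gripper value outside its range is refused whole. The fingers move at their own pace and stop on an object; "newtons" is the grip in N (left out, the last holds). Time passes only in rows, so rows that repeat a pose let the fingers close. It gives the time, the measured TCP pose, the force and the opening at its end, in the units of the state.
- r.get_state(): the state, without advancing time (a new reading comes with each control period).
- eyes.snapshot(name): name is "scene" or "top"; returns (picture, depth): 480x640x3 uint8, red, green, blue; 480x640 float32, m along the optical axis (not along the pixel's ray), 0 where there is no reading.
- eyes.camera_model(name): a dict with "fx", "fy", "cx", "cy" (pixels), "pose" (4x4, takes a point from camera to world coordinates). Camera axes: x right, y up, looking along -z (the intrinsics and any distortion apply to the point x, -y, -z); pixel columns grow to the right and rows downward; lengths in m; the calibration is good to about 2 mm. A picture is of the moment at which its call begins. camera_model takes no time and is no camera call.
- r.finish_job(): hands the job in, once; it reports no verdict.
The state is a dict: "clock": time; "q": joint angles; "qd": joint speeds; "joint_torque": joint torques, N m; "tool_pos": TCP position; "eef_rot": TCP orientation; "contact_force": force on the tool from outside, world axes, zero at the start; "moment": the same for the moment, N m; "opening": opening from 0.0 (shut) to 1.0 (fully open).
Only numpy, scipy, OpenCV 4.12 (cv2) and the standard library are available. Lean on these libraries where they do the work, as an engineer would, in place of code of your own. Each camera call takes 0.05 s, during which the arm holds its last target.

## Working session

There is one attempt and no reset: what is moved stays moved. The work goes in short steps, Python scripts to look and compute and a tool call to move; the robot and the scene stay as the last step left them, time stands still between calls to the robot, and variables do not carry over. Pictures are saved under pics/ and viewed, and the job is handed in when it is done.

Besides the shell and the picture viewer there is one more tool, called in YAML: its name, and indented under it one key for each argument. servo_tool: Moves the arm, as the interface text tells. Its arguments: {"type":"object","properties":{"deltas":{"type":"array","items":{"type":"object","properties":{"dx":{"type":"number"},"dy":{"type":"number"},"dz":{"type":"number"},"ax":{"type":"number"},"ay":{"type":"number"},"az":{"type":"number"},"hand":{"type":"number"}}}},"newtons":{"type":"number"}},"required":["deltas"]}

```bash
ls; mkdir -p pics
python3 - <<'E'
from plant import r, eyes
import cv2,numpy as np
s=r.get_state(); print({k:np.round(v,3).tolist() for k,v in s.items()})
for n in("scene","top"):
    p,d=eyes.snapshot(n); cv2.imwrite(f"pics/{n}0.png",p[:,:,::-1]); np.save(f"pics/{n}0.npy",d); np.save(f"pics/{n}0rgb.npy",p)
    m=eyes.camera_model(n); print(n,m)
E
```

```text
pics
{'clock': 0.0, 'q': [-1.203, 0.69, -0.195, 1.566, 0.157, 0.902, -0.215], 'qd': [0.0, -0.001, -0.001, 0.001, -0.001, 0.0, -0.001], 'joint_torque': [0.0, -52.755, -1.267, -15.342, -0.053, 0.007, 0.0], 'tool_pos': [0.205, 0.59, 0.263], 'eef_rot': [0.166, 0.986, -0.001, -0.0], 'contact_force': [0.057, -0.372, 0.455], 'moment': [0.02, 0.061, -0.025], 'opening': 1.001}
scene {'fx': 604.8119985881959, 'fy': 604.8119985881959, 'cx': 307.25081662085233, 'cy': 228.69011977440903, 'pose': array([[ 0.62275014, -0.58526055,  0.5192806 ,  1.51376341],
       [ 0.7824008 ,  0.47055494, -0.40795471, -0.73431233],
       [-0.00559025,  0.66033941,  0.75094648,  1.5938455 ],
       [ 0.        ,  0.        ,  0.        ,  1.        ]])}
top {'fx': 527.0824523020839, 'fy': 527.0824523020839, 'cx': 322.69865100716976, 'cy': 232.41161285284062, 'pose': array([[ 0.00286114,  0.99454995, -0.10422189,  0.348294  ],
       [-0.99997705,  0.00220541, -0.00640638,  0.06340854],
       [-0.00614161,  0.10423782,  0.99453344,  1.58309486],
       [ 0.        ,  0.        ,  0.        ,  1.        ]])}
```

View pics/scene0.png

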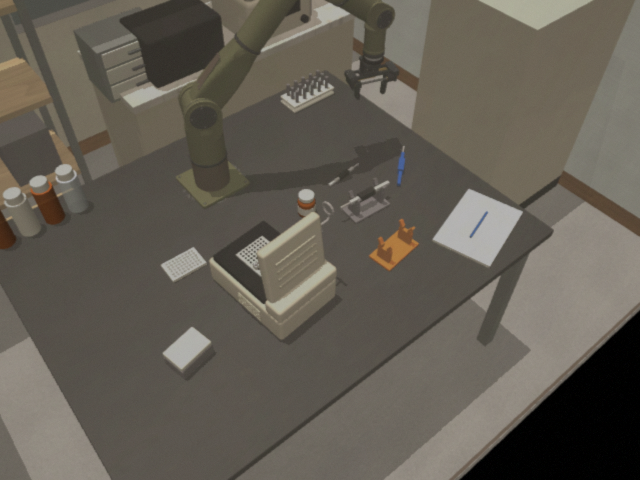

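View pics/top0.png

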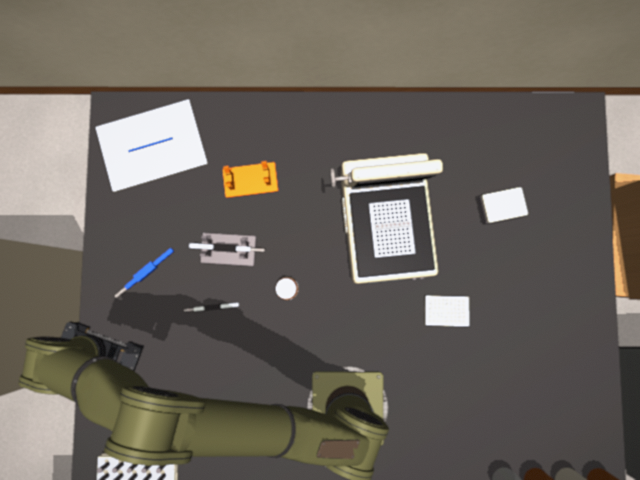

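Run:
```python
import cv2,numpy as np
a=cv2.imread("pics/top0.png");b=cv2.imread("pics/scene0.png")
c1=cv2.resize(a[130:310,170:460],(800,497),interpolation=cv2.INTER_CUBIC)
c2=cv2.resize(b[140:340,200:430],(690,600),interpolation=cv2.INTER_CUBIC)
c2=np.clip(c2*1.4,0,255).astype(np.uint8)
cv2.imwrite("pics/c1.png",c1);cv2.imwrite("pics/c2.png",c2)
```

```text
(no output)
```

View pics/c1.png

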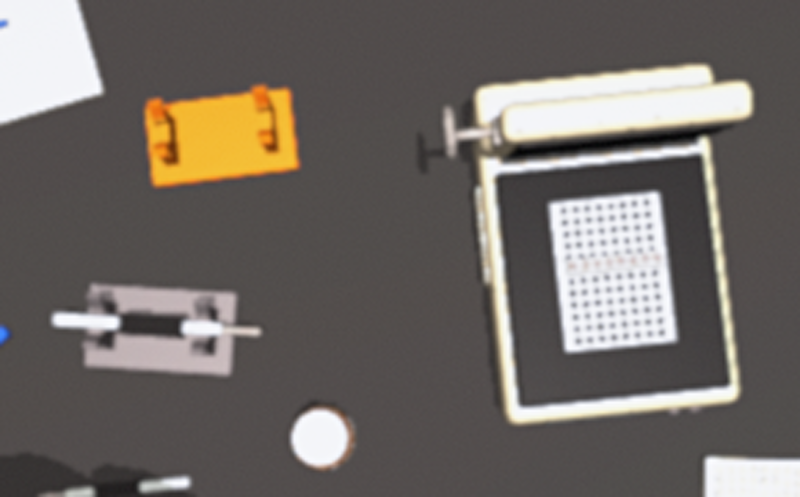

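View pics/c2.png

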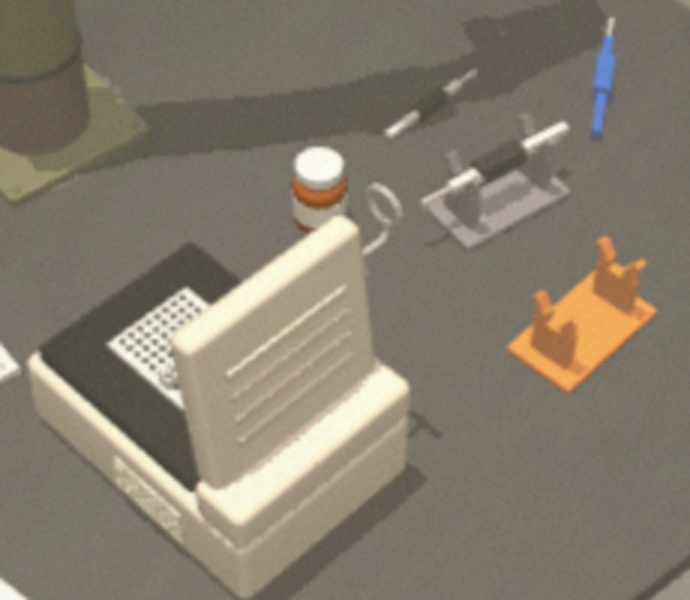

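```bash
cat > h.py <<'E'
import numpy as np,cv2
from plant import r,eyes
M={n:eyes.camera_model(n) for n in("scene","top")}
def ray(n,u,v):
    m=M[n];d=np.array([(u-m['cx'])/m['fx'],-(v-m['cy'])/m['fy'],-1.]);T=m['pose'];return T[:3,3],T[:3,:3]@d
def onz(n,u,v,z):
    o,d=ray(n,u,v);return o+d*(z-o[2])/d[2]
def cloud(n,D):
    m=M[n];v,u=np.mgrid[:480,:640];P=np.stack([(u-m['cx'])/m['fx']*D,-(v-m['cy'])/m['fy']*D,-D],-1)
    return P@m['pose'][:3,:3].T+m['pose'][:3,3]
def tri(u1,v1,u2,v2):
    o1,d1=ray("scene",u1,v1);o2,d2=ray("top",u2,v2)
    A=np.stack([d1,-d2],1);t=np.linalg.lstsq(A,o2-o1,rcond=None)[0]
    a=o1+d1*t[0];b=o2+d2*t[1];return (a+b)/2,np.linalg.norm(a-b)
def proj(n,p):
    m=M[n];q=m['pose'][:3,:3].T@(np.asarray(p)-m['pose'][:3,3]);return m['cx']+m['fx']*q[0]/-q[2], m['cy']-m['fy']*q[1]/-q[2]
E
python3 - <<'E'
from h import *
D=np.load("pics/top0.npy");P=cloud("top",D);rgb=np.load("pics/top0rgb.npy")
np.set_printoptions(precision=4,suppress=True)
print("eye tri",tri(328.3,207.7,333.1,177.8))
# heights
for name,(u,v) in dict(table=(300,330),jar=(286,288),grip=(227,247),plate=(447,310),tip=(503,205),base=(215,260),ring=(333,178),rimL=(349,230),backtop=(345,165)).items(): print(name,P[v,u],rgb[v,u])
# base rim: heights .11-.135 -> cream
cream=(rgb[...,0]>150)&(D>0)
z=P[...,2]
for lo,hi in((.11,.14),(.14,.17),(.25,.40)):
    m=cream&(z>lo)&(z<hi)&(P[...,0]>.3)&(P[...,1]<.1)&(P[...,1]>-.3)
    m=m.astype(np.uint8);q=P[m>0];print(lo,len(q),q[:,:2].min(0),q[:,:2].max(0),q[:,2].mean())
    if len(q): 
        rc=cv2.minAreaRect(q[:,:2].astype(np.float32));print(rc,cv2.boxPoints(rc))
# plate yaw etc ; scene cloud for eye
D2=np.load("pics/scene0.npy");Q=cloud("scene",D2)
m=(Q[...,2]>.26)&(Q[...,2]<.37)&(Q[...,1]>0.0)&(Q[...,1]<.12)&(Q[...,0]>.5)
q=Q[m];v,u=np.where(m);print(len(q),q.mean(0),q.min(0),q.max(0),u.min(),u.max(),v.min(),v.max())
E
```

```text
eye tri (array([0.6135, 0.0482, 0.3293]), np.float64(0.0035460814430787577))
table [ 0.2232  0.1401 -0.0008] [82 77 76]
jar [0.347  0.1763 0.0858] [244 245 248]
grip [0.4636 0.3477 0.0755] [52 49 47]
plate [ 0.2836 -0.2947  0.0065] [243 244 245]
tip [ 0.5893 -0.452   0.0605] [243 244 247]
base [0.4295 0.3948 0.0116] [193 180 180]
ring [0.6081 0.0472 0.3477] [214 202 196]
rimL [ 0.5109 -0.0015  0.0984] [233 227 195]
backtop [0.6845 0.0117 0.1579] [243 242 235]
0.11 2311 [ 0.3725 -0.2404] [0.6628 0.0187] 0.12929990354331836
((0.5279607772827148, -0.11242088675498962), (0.295646071434021, 0.23246318101882935), 6.0245466232299805) [[ 0.3688 -0.0123]
 [ 0.3932 -0.2435]
 [ 0.6872 -0.2125]
 [ 0.6628  0.0187]]
0.14 837 [ 0.5112 -0.2163] [0.7187 0.0197] 0.15197920108933385
((0.6122937202453613, -0.1073732078075409), (0.19738775491714478, 0.23773568868637085), 6.435657024383545) [[ 0.5009 -0.0003]
 [ 0.5275 -0.2366]
 [ 0.7237 -0.2144]
 [ 0.697   0.0218]]
0.25 1380 [ 0.5934 -0.215 ] [0.6626 0.052 ] 0.3412957225271874
((0.6325887441635132, -0.08036985993385315), (0.04735451936721802, 0.26792627573013306), 6.8537821769714355) [[ 0.5931  0.0498]
 [ 0.6251 -0.2162]
 [ 0.6721 -0.2106]
 [ 0.6401  0.0555]]
452 [1.2376 0.0591 0.3163] [1.236  0.0005 0.26  ] [1.2393 0.1194 0.3698] 480 522 335 384
```

Run:
```python
from h import *
np.set_printoptions(precision=4,suppress=True)
rgb=np.load("pics/top0rgb.npy");g=cv2.cvtColor(rgb,cv2.COLOR_RGB2GRAY).astype(float)
def cross(a,th):  # first index descending/ascending crossing subpixel from start
    s=a[0]>th
    for i in range(1,len(a)):
        if (a[i]>th)!=s: return i-1+(th-a[i-1])/(a[i]-a[i-1])
def fit(p):
    p=np.array(p,np.float32);vx,vy,x,y=cv2.fitLine(p,cv2.DIST_HUBER,0,.01,.01).ravel();
    d=np.abs((p-[x,y])@[-vy,vx]);return (x,y),np.arctan2(vy,vx),d.max(),d.mean()
th=160
R=[onz("top",450-cross(g[v,450:420:-1],th),v,.125)[:2] for v in range(200,268)]
F=[onz("top",u,295-cross(g[295:260:-1,u],th),.125)[:2] for u in range(362,430)]
L=[onz("top",338+cross(g[v,338:365],th),v,.125)[:2] for v in range(205,268)]
B=[onz("top",u,145+cross(g[145:175,u],th),.155)[:2] for u in range(352,425)]
for n,p in zip("RFLB",(R,F,L,B)): print(n,*fit(p))
print(g[235,340:360].astype(int),g[235,425:450].astype(int))
print(g[140:190,380].astype(int))
for v in range(165,195,2): print(v,g[v,318:350].astype(int))
```

```text
R (np.float32(0.4948115), np.float32(-0.23432717)) 0.10393075 0.0005782759 0.00031062085
F (np.float32(0.37153003), np.float32(-0.12308939)) -1.468455 0.051793635 0.002458194
L (np.float32(0.49140662), np.float32(0.0039462266)) 0.160027 0.003707519 0.0014211788
B (np.float32(0.7116857), np.float32(-0.12692714)) -1.4673252 0.00077039516 0.00029194047
[ 80  78  79  79  75  63  60  78 119 185 234 243 228 154  80  60  68  72
  70  69] [ 64  63  61  59  65 134 216 231 176 106  76  76  79  80  78  78  79  78
  77  77  80  78  78  79  78]
[ 76  77  77  77  78  78  78  77  77  76  78  76  78  78  76  73  90 159
 230 245 245 245 245 244 236 221 233 243 245 245 245 245 245 245 245 244
 243 233 188 120  73  40  16  14  44  89 163 235 243 200]
165 [ 77  78  77  77  79  77  77  76  79  77  78  77  78  77  78  77  78  79
  77  79  77  73  71 101 169 227 241 242 244 245 245 245]
167 [ 79  78  77  77  78  78  78  78  79  78  77  76  78  82  84  82  78  79
  78  72  63  54  55  88 158 224 242 245 245 245 245 245]
169 [ 79  78  78  77  78  79  78  78  78  79  77  78  96 130 144 124  93  79
  74  63  5
[... 966 characters left out ...]
 116 144 158 143 109  88]
185 [ 79  80  76  64  55  52  54  57  56  55  54  52  55  82 128 151 142 105
  70  55  53  52  54  66  84  97 102 105 104 105  97  90]
187 [ 79  80  74  64  54  54  58  68  73  74  74  73  73  77  84  96  94  83
  74  63  56  54  52  63  84 123 171 196 197 190 188 190]
189 [ 79  79  74  65  54  53  58  71  77  79  78  78  80  78  79  79  79  78
  78  76  76  69  62  59  77 124 192 235 246 248 248 247]
191 [ 78  80  78  73  62  56  60  71  78  80  78  79  77  78  78  79  79  78
  79  78  80  75  62  57  71 112 179 230 244 246 247 247]
193 [ 79  80  79  78  76  74  75  76  78  79  78  79  77  78  80  79  78  78
  78  79  80  74  64  56  67 102 166 226 243 246 240 202]
```

Run:
```python
import cv2,numpy as np
b=cv2.imread("pics/scene0.png");a=cv2.imread("pics/top0.png")
c=cv2.resize(b[190:240,300:350],(500,500),interpolation=cv2.INTER_CUBIC)
d=cv2.resize(a[225:270,180:280],(800,360),interpolation=cv2.INTER_CUBIC)
cv2.imwrite("pics/c3.png",c);cv2.imwrite("pics/c4.png",d)
```

```text
(no output)
```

View pics/c3.png

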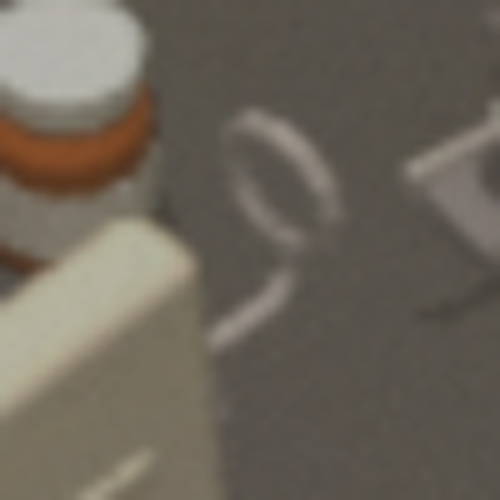

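View pics/c4.png

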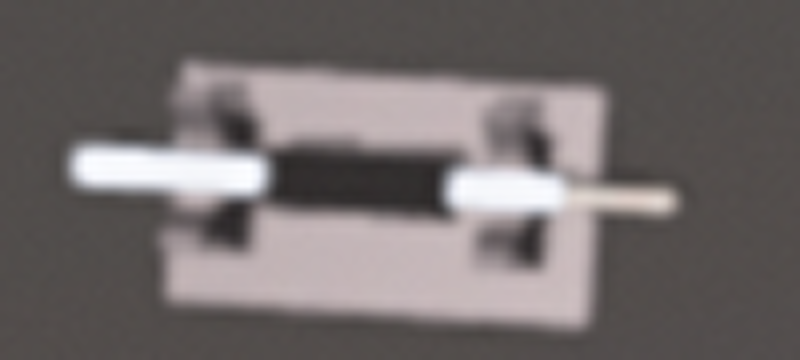

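```bash
cat >> h.py <<'E'
psi=.1036;ex=np.array([np.cos(psi),np.sin(psi),0]);ey=np.array([-np.sin(psi),np.cos(psi),0]);ez=np.array([0,0,1.])
O=.5258*ex-.165*ey
HG=O+.095*ex+.155*ey+.135*ez
def eye(th):
    a=th+np.arctan2(.018,.19);R=np.hypot(.018,.19);return HG-R*np.cos(a)*ex+R*np.sin(a)*ez
E
python3 - <<'E'
from h import *
np.set_printoptions(precision=4,suppress=True)
print(O,HG)
for th in(1.57,1.5,1.45,1.4,1.35):
    print(th,eye(th),proj("scene",eye(th)),proj("top",eye(th)))
print(tri(327.65,207.35,332.8,177.5))
# jaw: pole axis points from top image crop (x/8+180,y/8+225)
f=lambda X,Y:((X+.5)/8-.5+180,(Y+.5)/8-.5+225)
for n,X,Y,z in(("tail",70,167,.076),("gripL",268,177,.083),("gripR",448,187,.083),("barend",565,192,.076),("hookend",680,203,.074)):
    print(n,f(X,Y),onz("top",*f(X,Y),z))
D=np.load("pics/scene0.npy");print("scenedepth ok",(D>0).mean())
for X,Y in((187,60),(607,88),(590,328),(163,303)): print(onz("top",*f(X,Y),.012))
E
```

```text
[ 0.54   -0.1097  0.    ] [0.6185 0.0543 0.135 ]
1.57 [0.6363 0.0561 0.325 ] (np.float64(334.8701969048012), np.float64(212.0435591401943)) (np.float64(329.2234084333412), np.float64(168.54491568308632))
1.5 [0.623  0.0547 0.3258] (np.float64(331.5254222215522), np.float64(209.44129052838878)) (np.float64(329.7851046112234), np.float64(173.83988582710487))
1.45 [0.6135 0.0537 0.3258] (np.float64(329.14117605246156), np.float64(207.7263423056121)) (np.float64(330.1863298467598), np.float64(177.68900786500168))
1.4 [0.604  0.0527 0.3253] (np.float64(326.7693525950883), np.float64(206.1362689620731)) (np.float64(330.5859226511941), np.float64(181.57836916850056))
1.35 [0.5946 0.0518 0.3243] (np.float64(324.4171561732236), np.float64(204.67492537241728)) (np.float64(330.9824352232202), np.float64(185.49394462563745))
(array([0.6131, 0.0478, 0.3309]), np.float64(0.0008176830540903522))
tail (188.3125, 245.4375) [0.4678 0.459  0.076 ]
gripL (213.0625, 246.6875) [0.4638 0.3862 0.083 ]
gripR (235.5625, 247.9375) [0.4604 0.3218 0.083 ]
barend (250.1875, 248.5625) [0.4592 0.281  0.076 ]
hookend (264.5625, 249.9375) [0.4555 0.2399 0.074 ]
scenedepth ok 0.9461848958333333
[0.5132 0.433  0.012 ]
[0.503  0.2751 0.012 ]
[0.4132 0.28   0.012 ]
[0.422  0.4395 0.012 ]
```

```bash
cat >> h.py <<'E'
from scipy.spatial.transform import Rotation as Ro
def Rt(polevec):  # hook along -tool x, z down
    x=-np.array([polevec[0],polevec[1],0.]);x/=np.linalg.norm(x);z=np.array([0,0,-1.]);return np.stack([x,np.cross(z,x),z],1)
def go(p,polevec=None,q=None):
    s=r.get_state();R=Ro.from_quat(s['eef_rot']).as_matrix()
    d=R.T@(np.asarray(p)-s['tool_pos'])/.06
    a=np.zeros(3) if polevec is None else np.degrees(Ro.from_matrix(R.T@Rt(polevec)).as_rotvec())/6
    print("t",round(s['clock'],2),"tcp",np.round(s['tool_pos'],4),"d",np.round(d,3),"a",np.round(a,3),"F",np.round(s['contact_force'],2),"M",np.round(s['moment'],2),"op",round(s['opening']*88.1,1))
PV0=np.array([-.056,-.9984])
E
python3 - <<'E'
from h import *
go([.462,.355,.18],PV0)
E
```

```text
t 0.1 tcp [0.2046 0.59   0.263 ] d [-5.336 -2.293  1.388] a [-1.3000e-02  1.1000e-02  1.2348e+01] F [ 0.06 -0.15 -0.23] M [ 0.01 -0.01 -0.05] op 88.3
```

servo_tool:
  deltas:
    - {"dx":-0.6,"dy":-0.25,"dz":0,"az":1.4,"hand":70}
    - {"dx":-1.2,"dy":-0.5,"dz":0.1,"az":2.8,"hand":70}
    - {"dx":-1.85,"dy":-0.8,"dz":0.2,"az":4.2,"hand":70}
    - {"dx":-2.5,"dy":-1.05,"dz":0.3,"az":5.6,"hand":70}
    - {"dx":-3.1,"dy":-1.35,"dz":0.5,"az":7.0,"hand":70}
    - {"dx":-3.75,"dy":-1.6,"dz":0.7,"az":8.4,"hand":70}
    - {"dx":-4.4,"dy":-1.9,"dz":0.9,"az":9.8,"hand":70}
    - {"dx":-4.9,"dy":-2.1,"dz":1.1,"az":11.2,"hand":70}
    - {"dx":-5.34,"dy":-2.29,"dz":1.25,"az":12.35,"hand":70}
    - {"dx":-5.34,"dy":-2.29,"dz":1.39,"az":12.35,"hand":70}

```text
schema error: expected keys dx, dy, dz, ax, ay, az, hand
```

Run:
```python
from h import *
go([.462,.355,.18],PV0)
p,d=eyes.snapshot("scene"); b=p[:,:,::-1]
cv2.imwrite("pics/s1.png",cv2.resize(b[110:230,300:460],(800,600),interpolation=cv2.INTER_CUBIC))
print(proj("scene",[.462,.355,.07]),np.round(r.get_state()['q'],2))
```

```text
t 0.1 tcp [0.2046 0.59   0.263 ] d [-5.336 -2.293  1.388] a [-1.3000e-02  1.1000e-02  1.2348e+01] F [ 0.06 -0.15 -0.23] M [ 0.01 -0.01 -0.05] op 88.3
(np.float64(365.55740639925494), np.float64(194.1609571981418)) [-1.2   0.69 -0.19  1.57  0.16  0.9  -0.22]
```

View pics/s1.png

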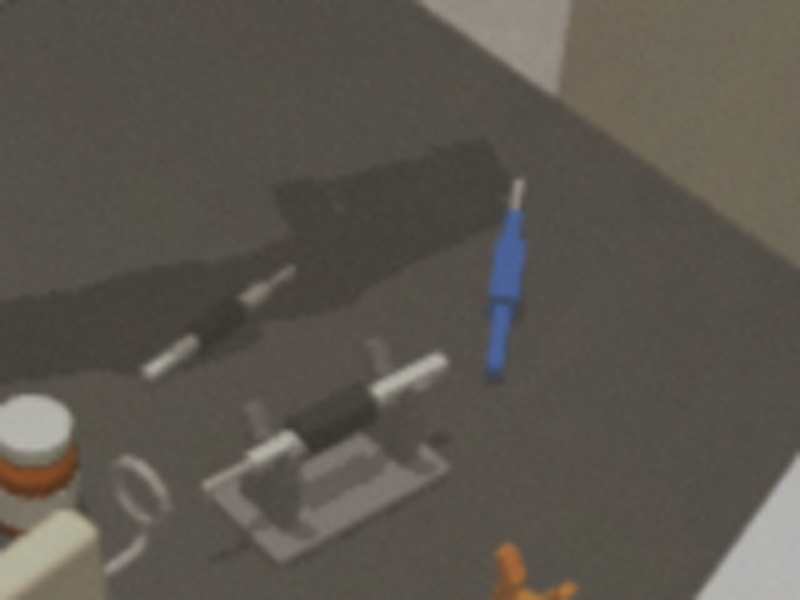

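servo_tool:
  deltas:
    - {"dx":-0.6,"dy":-0.25,"dz":0,"ax":0,"ay":0,"az":1.4,"hand":70}
    - {"dx":-1.2,"dy":-0.5,"dz":0.1,"ax":0,"ay":0,"az":2.8,"hand":70}
    - {"dx":-1.85,"dy":-0.8,"dz":0.2,"ax":0,"ay":0,"az":4.2,"hand":70}
    - {"dx":-2.5,"dy":-1.05,"dz":0.3,"ax":0,"ay":0,"az":5.6,"hand":70}
    - {"dx":-3.1,"dy":-1.35,"dz":0.5,"ax":0,"ay":0,"az":7.0,"hand":70}
    - {"dx":-3.75,"dy":-1.6,"dz":0.7,"ax":0,"ay":0,"az":8.4,"hand":70}
    - {"dx":-4.4,"dy":-1.9,"dz":0.9,"ax":0,"ay":0,"az":9.8,"hand":70}
    - {"dx":-4.9,"dy":-2.1,"dz":1.1,"ax":0,"ay":0,"az":11.2,"hand":70}
    - {"dx":-5.34,"dy":-2.29,"dz":1.25,"ax":0,"ay":0,"az":12.35,"hand":70}
    - {"dx":-5.34,"dy":-2.29,"dz":1.39,"ax":0,"ay":0,"az":12.35,"hand":70}

```text
clock: 1.4
tool_pos: [0.4643, 0.3534, 0.1798]
eef_rot: [0.728, 0.685, -0.0, 0.001]
contact_force: [0.3, -0.0, -0.1]
opening: 0.797
```

Run:
```python
from h import *
print(tri(367.3,193.0,224.3,247.3))
go([.462,.355,.18],PV0); go([.462,.355,.076],PV0)
p,d=eyes.snapshot("scene"); b=p[:,:,::-1]
cv2.imwrite("pics/s2.png",cv2.resize(b[110:230,300:460],(800,600),interpolation=cv2.INTER_CUBIC))
print(np.round(r.get_state()['q'],2))
```

```text
(array([0.46410755, 0.3576315 , 0.07513602]), np.float64(0.004909250816293724))
t 1.4 tcp [0.4643 0.3534 0.1798] d [ 0.024 -0.04  -0.003] a [ 0.013  0.016 -0.04 ] F [ 0.34 -0.   -0.1 ] M [-0.05  0.11 -0.01] op 70.3
t 1.4 tcp [0.4643 0.3534 0.1798] d [ 0.027 -0.043  1.73 ] a [ 0.013  0.016 -0.04 ] F [ 0.34 -0.   -0.1 ] M [-0.05  0.11 -0.01] op 70.3
[-0.8   0.75  0.11  1.78 -0.13  0.62 -0.66]
```

View pics/s2.png

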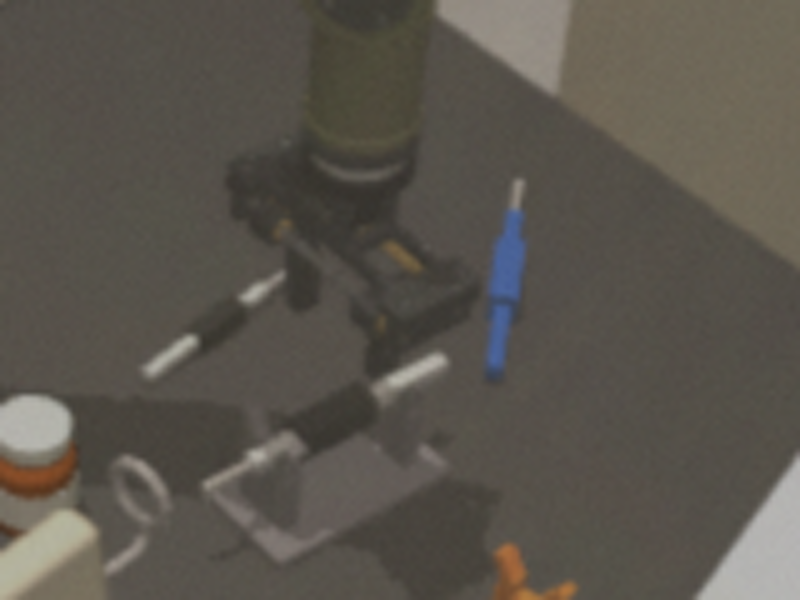

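servo_tool:
  deltas:
    - {"dx":0.05,"dy":-0.03,"dz":0.4,"ax":0,"ay":0,"az":-0.04,"hand":70}
    - {"dx":0.05,"dy":-0.03,"dz":0.9,"ax":0,"ay":0,"az":-0.04,"hand":70}
    - {"dx":0.05,"dy":-0.03,"dz":1.4,"ax":0,"ay":0,"az":-0.04,"hand":70}
    - {"dx":0.05,"dy":-0.03,"dz":1.73,"ax":0,"ay":0,"az":-0.04,"hand":70}
    - {"dx":0.05,"dy":-0.03,"dz":1.73,"ax":0,"ay":0,"az":-0.04,"hand":40}
    - {"dx":0.05,"dy":-0.03,"dz":1.73,"ax":0,"ay":0,"az":-0.04,"hand":28}
    - {"dx":0.05,"dy":-0.03,"dz":1.73,"ax":0,"ay":0,"az":-0.04,"hand":28}
  newtons: 20

```text
clock: 2.33
tool_pos: [0.4614, 0.3594, 0.0776]
eef_rot: [0.725, 0.689, 0.001, 0.0]
contact_force: [-0.2, -0.3, 0.3]
opening: 0.478
```

Run:
```python
from h import *
go([.463,.3565,.076],PV0)
```

```text
t 2.33 tcp [0.4614 0.3594 0.0776] d [-0.047  0.029  0.027] a [ 0.014 -0.014  0.039] F [-0.25 -0.34  0.35] M [-0.07  0.07 -0.  ] op 42.1
```

servo_tool:
  deltas:
    - {"dx":-0.05,"dy":0.03,"dz":0.02,"ax":0,"ay":0,"az":0.04,"hand":28}
    - {"dx":-0.05,"dy":0.03,"dz":0.02,"ax":0,"ay":0,"az":0.04,"hand":25}
    - {"dx":-0.05,"dy":0.03,"dz":0.02,"ax":0,"ay":0,"az":0.04,"hand":20}
    - {"dx":-0.05,"dy":0.03,"dz":0.02,"ax":0,"ay":0,"az":0.04,"hand":15}
    - {"dx":-0.05,"dy":0.03,"dz":0.02,"ax":0,"ay":0,"az":0.04,"hand":10}
    - {"dx":-0.05,"dy":0.03,"dz":0.02,"ax":0,"ay":0,"az":0.04,"hand":10}
  newtons: 10

```text
clock: 3.08
tool_pos: [0.4621, 0.3554, 0.0755]
eef_rot: [0.727, 0.687, -0.001, -0.0]
contact_force: [-3.4, -2.7, 5.8]
opening: 0.246
```

Run:
```python
from h import *
go([.463,.3565,.076],PV0)
```

```text
t 3.08 tcp [0.4621 0.3554 0.0755] d [ 0.019  0.015 -0.009] a [-0.008  0.006 -0.002] F [-3.35 -2.67  5.81] M [-0.48  0.61 -0.06] op 21.7
```

servo_tool:
  deltas:
    - {"dx":0,"dy":0,"dz":0,"ax":0,"ay":0,"az":0,"hand":10}
    - {"dx":0,"dy":0,"dz":0,"ax":0,"ay":0,"az":0,"hand":10}
    - {"dx":0,"dy":0,"dz":-0.1,"ax":0,"ay":0,"az":0,"hand":10}
    - {"dx":0,"dy":0,"dz":-0.3,"ax":0,"ay":0,"az":0,"hand":10}
    - {"dx":0,"dy":0,"dz":-0.6,"ax":0,"ay":0,"az":0,"hand":10}
    - {"dx":0,"dy":0,"dz":-1.0,"ax":0,"ay":0,"az":0,"hand":10}
    - {"dx":0,"dy":0,"dz":-1.5,"ax":0,"ay":0,"az":0,"hand":10}
    - {"dx":0,"dy":0,"dz":-2.0,"ax":0,"ay":0,"az":0,"hand":10}
  newtons: 60

```text
clock: 4.08
tool_pos: [0.4626, 0.3559, 0.1975]
eef_rot: [0.727, 0.687, 0.001, 0.0]
contact_force: [0.0, -0.5, -2.2]
opening: 0.239
```

Run:
```python
from h import *
go([.5965,.209,.340],-ey)
```

```text
t 4.08 tcp [0.4626 0.3559 0.1975] d [-2.316  2.368 -2.376] a [ 0.01  -0.008 -1.527] F [ 0.02 -0.53 -2.24] M [-0.05  0.05 -0.01] op 21.1
```

servo_tool:
  deltas:
    - {"dx":-0.1,"dy":0.1,"dz":-0.3,"ax":0,"ay":0,"az":0,"hand":10}
    - {"dx":-0.3,"dy":0.3,"dz":-0.7,"ax":0,"ay":0,"az":-0.2,"hand":10}
    - {"dx":-0.6,"dy":0.6,"dz":-1.1,"ax":0,"ay":0,"az":-0.4,"hand":10}
    - {"dx":-1.0,"dy":1.0,"dz":-1.5,"ax":0,"ay":0,"az":-0.7,"hand":10}
    - {"dx":-1.4,"dy":1.4,"dz":-1.9,"ax":0,"ay":0,"az":-1.0,"hand":10}
    - {"dx":-1.8,"dy":1.8,"dz":-2.2,"ax":0,"ay":0,"az":-1.2,"hand":10}
    - {"dx":-2.1,"dy":2.1,"dz":-2.35,"ax":0,"ay":0,"az":-1.4,"hand":10}
    - {"dx":-2.25,"dy":2.3,"dz":-2.38,"ax":0,"ay":0,"az":-1.53,"hand":10}
    - {"dx":-2.32,"dy":2.37,"dz":-2.38,"ax":0,"ay":0,"az":-1.53,"hand":10}
    - {"dx":-2.32,"dy":2.37,"dz":-2.38,"ax":0,"ay":0,"az":-1.53,"hand":10}

```text
clock: 5.32
tool_pos: [0.5959, 0.2093, 0.3376]
eef_rot: [0.669, 0.743, -0.0, -0.001]
contact_force: [-1.0, 0.4, -2.4]
opening: 0.239
```

Run:
```python
from h import *
go([.5965,.209,.340],-ey)
p,d=eyes.snapshot("scene"); a=p[:,:,::-1]
cv2.imwrite("pics/s3.png",cv2.resize(a[170:245,290:390],(800,600),interpolation=cv2.INTER_CUBIC))
p,d=eyes.snapshot("top"); b=p[:,:,::-1]
cv2.imwrite("pics/t3.png",cv2.resize(b[135:210,265:365],(800,600),interpolation=cv2.INTER_CUBIC))
cv2.imwrite("pics/s3full.png",a);cv2.imwrite("pics/t3full.png",b)
```

```text
t 5.33 tcp [0.5959 0.2093 0.3376] d [-0.006  0.009 -0.04 ] a [-0.014 -0.003  0.008] F [-0.97  0.39 -2.37] M [-0.11  0.08 -0.02] op 21.1
```

View pics/s3.png

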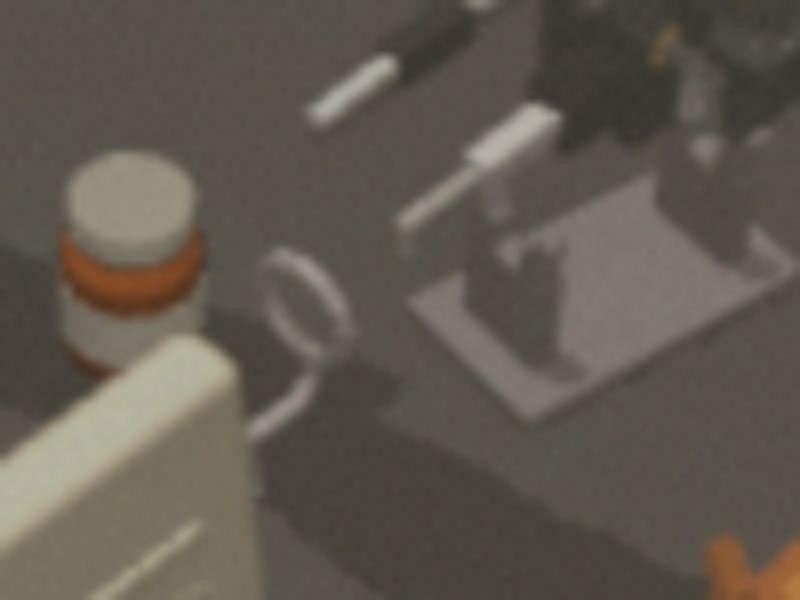

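View pics/t3.png

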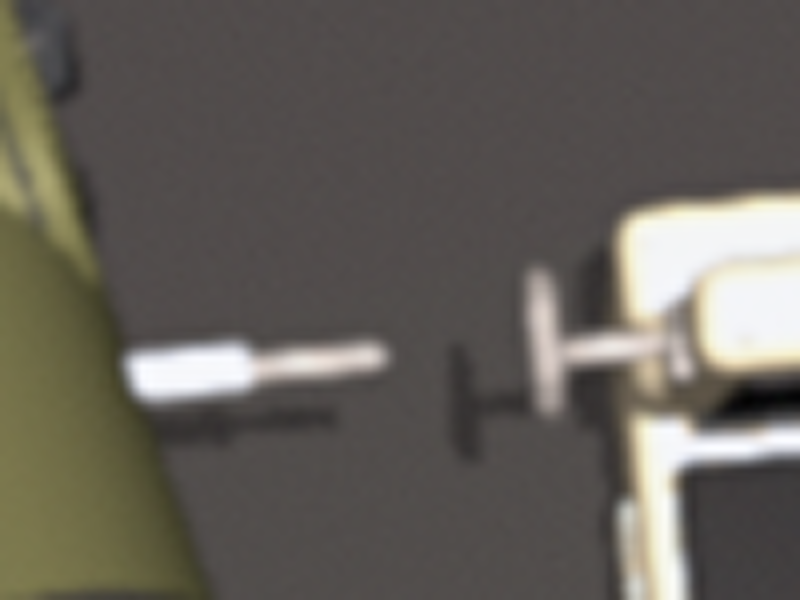

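Run:
```python
from h import *
np.set_printoptions(precision=4,suppress=True)
s=r.get_state();R=Ro.from_quat(s['eef_rot']).as_matrix();G=s['tool_pos']+.006*R[:,2]
pv=-R[:,0];print(pv)
for k in(.073,.11,.114): 
    X=G+k*pv;print(k,X,proj("scene",X),proj("top",X))
E=np.array([.613,.05,.328]);k=(E-G)@pv;X=G+k*pv
print("rod at eye plane",k,X,X-E,proj("scene",X),proj("top",X))
for dx in(-.005,0,.005): print(dx,proj("scene",X+[dx,0,0]),proj("top",X+[dx,0,0]))
print(proj("scene",X-[0,0,.006]))
def crop(u,v,u0,v0): return (u-u0+.5)*8-.5,(v-v0+.5)*8-.5
img=cv2.imread("pics/s3.png")
for k in(.073,.09,.11,.15,k): cv2.circle(img,tuple(int(t) for t in crop(*proj("scene",G+k*pv),290,170)),3,(0,0,255),-1)
cv2.imwrite("pics/s3a.png",img)
img=cv2.imread("pics/t3.png")
for k in(.073,.09,.11,.15,k): cv2.circle(img,tuple(int(t) for t in crop(*proj("top",G+k*pv),265,135)),3,(0,0,255),-1)
cv2.imwrite("pics/t3a.png",img)
```

```text
[ 0.1054 -0.9944 -0.0006]
0.073 [0.6033 0.1374 0.3315] (np.float64(348.8224102730809), np.float64(191.40721084877265)) (np.float64(295.5215839108969), np.float64(181.3002597142625))
0.11 [0.6072 0.1006 0.3315] (np.float64(340.16307051205706), np.float64(197.78854744500842)) (np.float64(310.7769969782737), np.float64(179.73519400221593))
0.114 [0.6076 0.0966 0.3315] (np.float64(339.21688051523927), np.float64(198.48582426059923)) (np.float64(312.42595266421506), np.float64(179.56602624560702))
rod at eye plane 0.16093745259714612 [0.6126 0.05   0.3315] [-0.0004 -0.      0.0035] (np.float64(327.9640878806488), np.float64(206.77835688210183)) (np.float64(331.7713438227067), np.float64(177.5813662265984))
-0.005 (np.float64(326.849883399532), np.float64(205.79302561651684)) (np.float64(331.76913226890065), np.float64(179.6199610532601))
0 (np.float64(327.9640878806488), np.float64(206.77835688210183)) (np.float64(331.7713438227067), np.float64(177.5813662265984))
0.005 (np.float64(329.0816304542363), np.float64(207.76664014342418)) (np.float64(331.7735535655198), np.float64(175.5444407604539))
(np.float64(327.92211948112055), np.float64(208.21195878429788))
```

View pics/s3a.png

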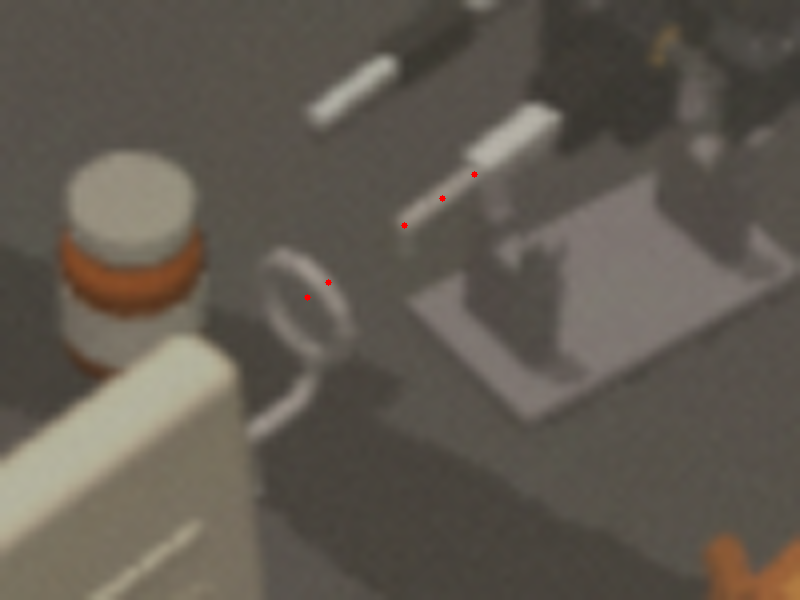

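View pics/t3a.png

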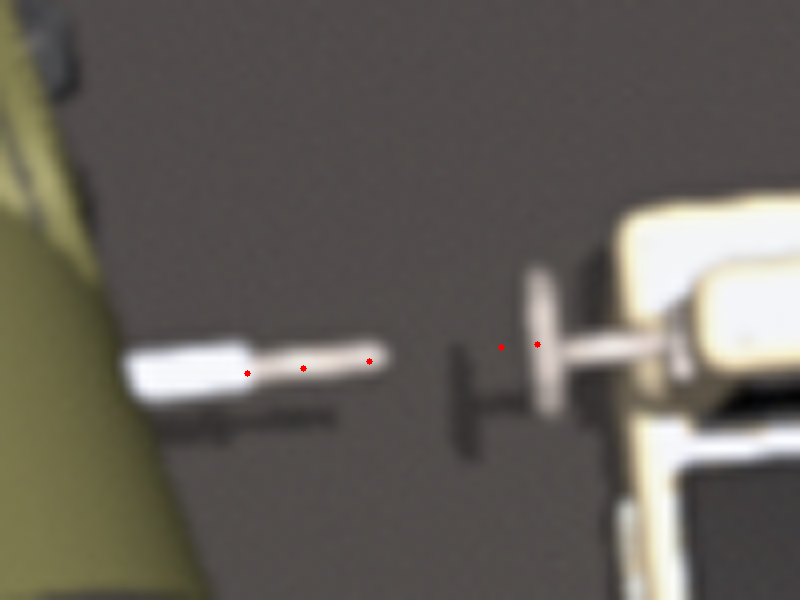

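servo_tool:
  deltas:
    - {"dx":-0.15,"dy":0,"dz":-0.02,"ax":0,"ay":0,"az":0,"hand":10}
    - {"dx":-0.3,"dy":0,"dz":-0.02,"ax":0,"ay":0,"az":0,"hand":10}
    - {"dx":-0.45,"dy":0,"dz":-0.02,"ax":0,"ay":0,"az":0,"hand":10}
    - {"dx":-0.6,"dy":0,"dz":-0.02,"ax":0,"ay":0,"az":0,"hand":10}
    - {"dx":-0.75,"dy":0,"dz":-0.02,"ax":0,"ay":0,"az":0,"hand":10}
    - {"dx":-0.9,"dy":0,"dz":-0.02,"ax":0,"ay":0,"az":0,"hand":10}
    - {"dx":-0.9,"dy":0,"dz":-0.02,"ax":0,"ay":0,"az":0,"hand":10}

```text
clock: 6.3
tool_pos: [0.6025, 0.1538, 0.3394]
eef_rot: [0.67, 0.742, -0.0, 0.0]
contact_force: [0.1, 0.5, -1.0]
opening: 0.243
```

Run:
```python
from h import *
go([.5965,.209,.340],-ey)
p,d=eyes.snapshot("scene"); a=p[:,:,::-1]
cv2.imwrite("pics/s4.png",cv2.resize(a[170:245,290:390],(800,600),interpolation=cv2.INTER_CUBIC))
p,d=eyes.snapshot("top"); b=p[:,:,::-1]
cv2.imwrite("pics/t4.png",cv2.resize(b[135:210,265:365],(800,600),interpolation=cv2.INTER_CUBIC))
```

```text
t 6.3 tcp [0.6025 0.1538 0.3394] d [ 0.926 -0.005 -0.01 ] a [ 0.002  0.005 -0.013] F [ 0.14  0.46 -1.04] M [-0.06  0.08  0.01] op 21.4
```

View pics/s4.png

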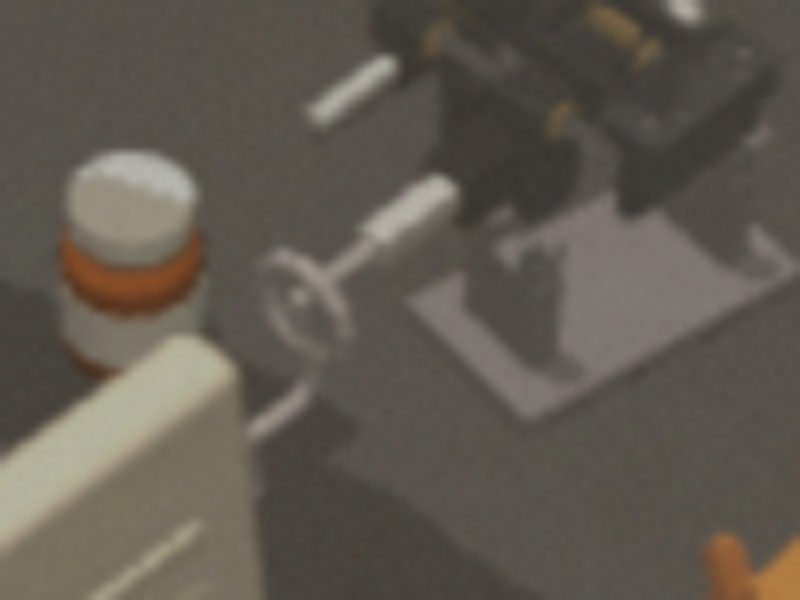

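View pics/t4.png

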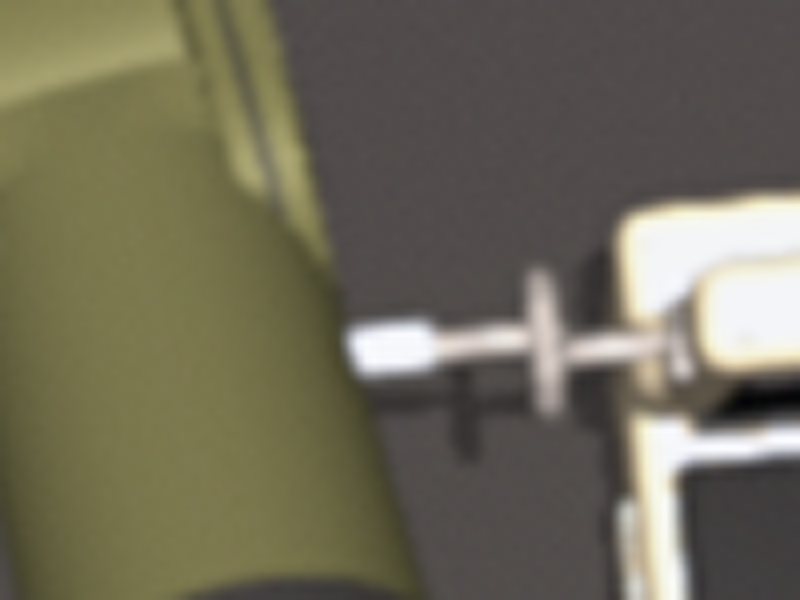

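servo_tool:
  deltas:
    - {"dx":-0.13,"dy":0,"dz":0,"ax":0,"ay":0,"az":0,"hand":10}
    - {"dx":-0.25,"dy":0,"dz":0,"ax":0,"ay":0,"az":0,"hand":10}
    - {"dx":-0.25,"dy":0,"dz":0,"ax":0,"ay":0,"az":0,"hand":10}
    - {"dx":-0.25,"dy":0,"dz":0,"ax":0,"ay":0,"az":0,"hand":10}

```text
clock: 6.9
tool_pos: [0.6038, 0.1403, 0.3393]
eef_rot: [0.669, 0.743, 0.0, -0.0]
contact_force: [-0.6, 0.4, -2.5]
opening: 0.243
```

Run:
```python
from h import *
go([.5965,.209,.340],-ey)
s=r.get_state();np.save("start.npy",s['tool_pos'])
def P(th,lead,up=.005):
    a=th+.0945;return np.array([-.19085*np.cos(a)-lead*np.sin(a),.19085*np.sin(a)-lead*np.cos(a)+up])
p0=P(1.45,0)
for k in range(46):
    th=1.45-.03*k; lead=min(.012,.003*k); up=.005*max(0,min(1,(th-.8)/.6))
    d=(P(th,lead,up)-p0)/.06; print(k,round(th,2),round(d[0],3),round(-d[1],3))
```

```text
t 6.9 tcp [0.6038 0.1403 0.3393] d [ 1.152 -0.002 -0.01 ] a [ 0.    -0.004  0.004] F [-0.59  0.45 -2.52] M [-0.05  0.04  0.01] op 21.4
0 1.45 0.0 -0.0
1 1.42 -0.145 0.007
2 1.39 -0.29 0.021
3 1.36 -0.434 0.043
4 1.33 -0.578 0.072
5 1.3 -0.671 0.097
6 1.27 -0.764 0.125
7 1.24 -0.855 0.156
8 1.21 -0.946 0.19
9 1.18 -1.036 0.226
10 1.15 -1.125 0.266
11 1.12 -1.213 0.307
12 1.09 -1.3 0.352
13 1.06 -1.386 0.399
14 1.03 -1.47 0.448
15 1.0 -1.552 0.5
16 0.97 -1.634 0.555
17 0.94 -1.714 0.612
18 0.91 -1.792 0.671
19 0.88 -1.868 0.732
20 0.85 -1.943 0.796
21 0.82 -2.016 0.862
22 0.79 -2.087 0.929
23 0.76 -2.156 0.995
24 0.73 -2.223 1.063
25 0.7 -2.288 1.134
26 0.67 -2.35 1.206
27 0.64 -2.411 1.28
28 0.61 -2.469 1.355
29 0.58 -2.526 1.433
30 0.55 -2.579 1.512
31 0.52 -2.631 1.593
32 0.49 -2.679 1.675
33 0.46 -2.726 1.758
34 0.43 -2.77 1.843
35 0.4 -2.811 1.93
36 0.37 -2.85 2.017
37 0.34 -2.886 2.105
38 0.31 -2.919 2.195
39 0.28 -2.95 2.286
40 0.25 -2.978 2.377
41 0.22 -3.003 2.469
42 0.19 -3.025 2.562
43 0.16 -3.045 2.656
44 0.13 -3.062 2.75
45 0.1 -3.076 2.845
```

servo_tool:
  deltas:
    - {"dx":0,"dy":-0.05,"dz":0,"ax":0,"ay":0,"az":0,"hand":10}
    - {"dx":0,"dy":-0.1,"dz":0,"ax":0,"ay":0,"az":0,"hand":10}
    - {"dx":0,"dy":-0.15,"dz":0.01,"ax":0,"ay":0,"az":0,"hand":10}
    - {"dx":0,"dy":-0.2,"dz":0.01,"ax":0,"ay":0,"az":0,"hand":10}
    - {"dx":0,"dy":-0.25,"dz":0.02,"ax":0,"ay":0,"az":0,"hand":10}
    - {"dx":0,"dy":-0.31,"dz":0.025,"ax":0,"ay":0,"az":0,"hand":10}
    - {"dx":0,"dy":-0.39,"dz":0.035,"ax":0,"ay":0,"az":0,"hand":10}
    - {"dx":0,"dy":-0.48,"dz":0.05,"ax":0,"ay":0,"az":0,"hand":10}
    - {"dx":0,"dy":-0.58,"dz":0.07,"ax":0,"ay":0,"az":0,"hand":10}
    - {"dx":0,"dy":-0.67,"dz":0.1,"ax":0,"ay":0,"az":0,"hand":10}

```text
clock: 8.15
tool_pos: [0.5633, 0.136, 0.3333]
eef_rot: [0.669, 0.743, 0.0, -0.0]
contact_force: [4.2, 1.4, -2.1]
opening: 0.24
```

Run:
```python
from h import *
go([.5965,.209,.340],-ey)
p,d=eyes.snapshot("scene"); a=p[:,:,::-1]
cv2.imwrite("pics/s5.png",cv2.resize(a[170:290,240:400],(800,600),interpolation=cv2.INTER_CUBIC))
```

```text
t 8.15 tcp [0.5633 0.136  0.3333] d [ 1.153  0.676 -0.111] a [ 0.    -0.002  0.004] F [ 4.24  1.44 -2.14] M [ 0.07 -0.56  0.29] op 21.1
```

View pics/s5.png

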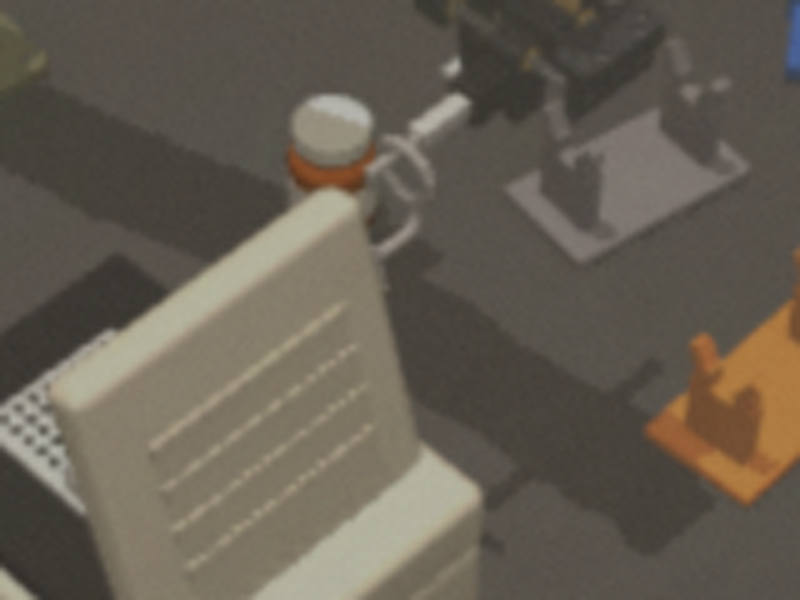

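servo_tool:
  deltas:
    - {"dx":0,"dy":-0.09,"dz":0.03,"ax":0,"ay":0,"az":0,"hand":10}
    - {"dx":0,"dy":-0.18,"dz":0.06,"ax":0,"ay":0,"az":0,"hand":10}
    - {"dx":0,"dy":-0.275,"dz":0.093,"ax":0,"ay":0,"az":0,"hand":10}
    - {"dx":0,"dy":-0.365,"dz":0.13,"ax":0,"ay":0,"az":0,"hand":10}
    - {"dx":0,"dy":-0.455,"dz":0.17,"ax":0,"ay":0,"az":0,"hand":10}
    - {"dx":0,"dy":-0.54,"dz":0.21,"ax":0,"ay":0,"az":0,"hand":10}
    - {"dx":0,"dy":-0.63,"dz":0.255,"ax":0,"ay":0,"az":0,"hand":10}
    - {"dx":0,"dy":-0.715,"dz":0.3,"ax":0,"ay":0,"az":0,"hand":10}
    - {"dx":0,"dy":-0.8,"dz":0.35,"ax":0,"ay":0,"az":0,"hand":10}
    - {"dx":0,"dy":-0.88,"dz":0.405,"ax":0,"ay":0,"az":0,"hand":10}

```text
clock: 9.45
tool_pos: [0.5108, 0.1303, 0.3089]
eef_rot: [0.67, 0.743, -0.0, -0.0]
contact_force: [2.9, 0.6, -0.4]
opening: 0.248
```

```bash
cat >> h.py <<'E'
def arcpos():
    s=r.get_state();st=np.load("start.npy");d=s['tool_pos']-st;print("t",round(s['clock'],2),"rel units dx,dy,dz",np.round([d@ey/.06,d@ex/.06,-d[2]/.06],3),"F machine",np.round([s['contact_force']@ex,s['contact_force']@ey,s['contact_force'][2]],2),"M",np.round(s['moment'],2),s['opening'])
E
python3 - <<'E'
from h import *
arcpos()
E
```

```text
t 9.45 rel units dx,dy,dz [-0.005 -1.558  0.508] F machine [ 2.96  0.32 -0.42] M [-0.21 -0.29  0.16] 0.24842096603658947
```

servo_tool:
  deltas:
    - {"dx":0,"dy":-0.08,"dz":0.055,"ax":0,"ay":0,"az":0,"hand":10}
    - {"dx":0,"dy":-0.16,"dz":0.11,"ax":0,"ay":0,"az":0,"hand":10}
    - {"dx":0,"dy":-0.24,"dz":0.17,"ax":0,"ay":0,"az":0,"hand":10}
    - {"dx":0,"dy":-0.315,"dz":0.23,"ax":0,"ay":0,"az":0,"hand":10}
    - {"dx":0,"dy":-0.39,"dz":0.295,"ax":0,"ay":0,"az":0,"hand":10}
    - {"dx":0,"dy":-0.465,"dz":0.36,"ax":0,"ay":0,"az":0,"hand":10}
    - {"dx":0,"dy":-0.535,"dz":0.43,"ax":0,"ay":0,"az":0,"hand":10}
    - {"dx":0,"dy":-0.605,"dz":0.495,"ax":0,"ay":0,"az":0,"hand":10}
    - {"dx":0,"dy":-0.67,"dz":0.565,"ax":0,"ay":0,"az":0,"hand":10}
    - {"dx":0,"dy":-0.735,"dz":0.635,"ax":0,"ay":0,"az":0,"hand":10}

```text
clock: 10.7
tool_pos: [0.4671, 0.1259, 0.2706]
eef_rot: [0.669, 0.743, -0.0, -0.0]
contact_force: [0.6, 0.1, 0.1]
opening: 0.246
```

Run:
```python
from h import *
arcpos()
p,d=eyes.snapshot("scene"); a=p[:,:,::-1]
cv2.imwrite("pics/s6.png",cv2.resize(a[170:290,240:400],(800,600),interpolation=cv2.INTER_CUBIC))
```

```text
t 10.7 rel units dx,dy,dz [-0.003 -2.291  1.146] F machine [0.6  0.02 0.14] M [-0.29 -0.09  0.12] 0.24570320273525245
```

View pics/s6.png

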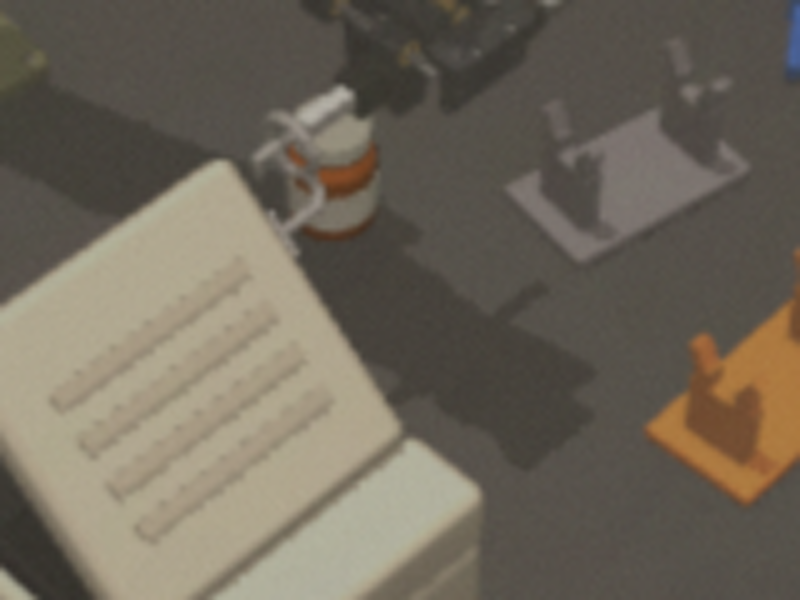

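servo_tool:
  deltas:
    - {"dx":0,"dy":-0.06,"dz":0.07,"ax":0,"ay":0,"az":0,"hand":10}
    - {"dx":0,"dy":-0.12,"dz":0.145,"ax":0,"ay":0,"az":0,"hand":10}
    - {"dx":0,"dy":-0.18,"dz":0.22,"ax":0,"ay":0,"az":0,"hand":10}
    - {"dx":0,"dy":-0.24,"dz":0.3,"ax":0,"ay":0,"az":0,"hand":10}
    - {"dx":0,"dy":-0.29,"dz":0.38,"ax":0,"ay":0,"az":0,"hand":10}
    - {"dx":0,"dy":-0.34,"dz":0.46,"ax":0,"ay":0,"az":0,"hand":10}
    - {"dx":0,"dy":-0.39,"dz":0.54,"ax":0,"ay":0,"az":0,"hand":10}
    - {"dx":0,"dy":-0.44,"dz":0.625,"ax":0,"ay":0,"az":0,"hand":10}
    - {"dx":0,"dy":-0.48,"dz":0.71,"ax":0,"ay":0,"az":0,"hand":10}
    - {"dx":0,"dy":-0.52,"dz":0.795,"ax":0,"ay":0,"az":0,"hand":10}

```text
clock: 12.0
tool_pos: [0.4362, 0.1227, 0.2229]
eef_rot: [0.669, 0.743, -0.0, -0.0]
contact_force: [0.8, 0.3, -1.3]
opening: 0.245
```

Run:
```python
from h import *
arcpos()
```

```text
t 12.0 rel units dx,dy,dz [-0.003 -2.808  1.941] F machine [ 0.87  0.21 -1.35] M [-0.23 -0.12  0.03] 0.24541704046298474
```

servo_tool:
  deltas:
    - {"dx":0,"dy":-0.03,"dz":0.07,"ax":0,"ay":0,"az":0,"hand":10}
    - {"dx":0,"dy":-0.05,"dz":0.13,"ax":0,"ay":0,"az":0,"hand":10}
    - {"dx":0,"dy":-0.075,"dz":0.19,"ax":0,"ay":0,"az":0,"hand":10}
    - {"dx":0,"dy":-0.095,"dz":0.25,"ax":0,"ay":0,"az":0,"hand":10}
    - {"dx":0,"dy":-0.115,"dz":0.3,"ax":0,"ay":0,"az":0,"hand":10}
    - {"dx":0,"dy":-0.135,"dz":0.35,"ax":0,"ay":0,"az":0,"hand":10}
    - {"dx":0,"dy":-0.15,"dz":0.4,"ax":0,"ay":0,"az":0,"hand":10}
    - {"dx":0,"dy":-0.165,"dz":0.44,"ax":0,"ay":0,"az":0,"hand":10}
    - {"dx":0,"dy":-0.175,"dz":0.48,"ax":0,"ay":0,"az":0,"hand":10}
    - {"dx":0,"dy":-0.185,"dz":0.51,"ax":0,"ay":0,"az":0,"hand":10}

```text
clock: 13.25
tool_pos: [0.4254, 0.1216, 0.1925]
eef_rot: [0.669, 0.743, 0.0, 0.0]
contact_force: [0.8, 0.5, -1.0]
opening: 0.242
```

Run:
```python
from h import *
arcpos()
p,d=eyes.snapshot("scene"); a=p[:,:,::-1]
cv2.imwrite("pics/s7.png",cv2.resize(a[150:310,190:400],(788,600),interpolation=cv2.INTER_CUBIC))
```

```text
t 13.25 rel units dx,dy,dz [-0.003 -2.989  2.448] F machine [ 0.8   0.39 -1.  ] M [-0.12 -0.08  0.04] 0.24227474013918462
```

View pics/s7.png

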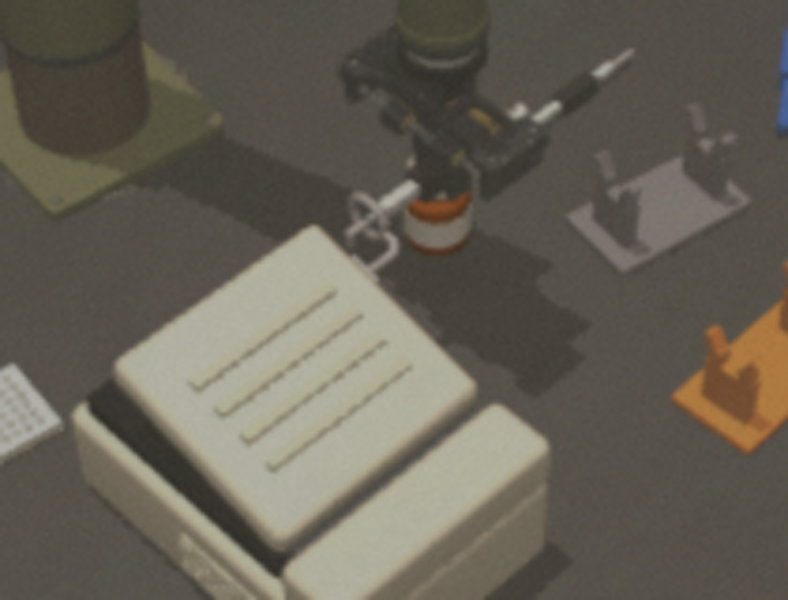

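servo_tool:
  deltas:
    - {"dx":0,"dy":-0.01,"dz":0.03,"ax":0,"ay":0,"az":0,"hand":10}
    - {"dx":0,"dy":-0.015,"dz":0.055,"ax":0,"ay":0,"az":0,"hand":10}
    - {"dx":0,"dy":-0.02,"dz":0.08,"ax":0,"ay":0,"az":0,"hand":10}
    - {"dx":0,"dy":-0.025,"dz":0.105,"ax":0,"ay":0,"az":0,"hand":10}
    - {"dx":0,"dy":-0.03,"dz":0.13,"ax":0,"ay":0,"az":0,"hand":10}
    - {"dx":0,"dy":-0.035,"dz":0.15,"ax":0,"ay":0,"az":0,"hand":10}
    - {"dx":0,"dy":-0.035,"dz":0.17,"ax":0,"ay":0,"az":0,"hand":10}

```text
clock: 14.18
tool_pos: [0.4231, 0.1213, 0.1823]
eef_rot: [0.669, 0.743, -0.0, -0.0]
contact_force: [1.4, -0.2, -0.8]
opening: 0.241
```

Run:
```python
from h import *
arcpos()
```

```text
t 14.18 rel units dx,dy,dz [-3.000e-03 -3.027e+00  2.617e+00] F machine [ 1.33 -0.31 -0.82] M [-0.06  0.04  0.11] 0.24081821306947948
```

servo_tool:
  deltas:
    - {"dx":0,"dy":0,"dz":0.015,"ax":0,"ay":0,"az":0,"hand":10}
    - {"dx":0,"dy":-0.005,"dz":0.03,"ax":0,"ay":0,"az":0,"hand":10}
    - {"dx":0,"dy":-0.01,"dz":0.045,"ax":0,"ay":0,"az":0,"hand":10}

```text
clock: 14.55
tool_pos: [0.4226, 0.1213, 0.1797]
eef_rot: [0.669, 0.743, 0.0, -0.0]
contact_force: [-0.2, -0.2, -1.7]
opening: 0.242
```

Run:
```python
from h import *
arcpos()
```

```text
t 14.55 rel units dx,dy,dz [-3.000e-03 -3.035e+00  2.661e+00] F machine [-0.26 -0.14 -1.69] M [-0.03 -0.02  0.02] 0.2424481572736314
```

servo_tool:
  deltas:
    - {"dx":0,"dy":0,"dz":0.015,"ax":0,"ay":0,"az":0,"hand":10}
    - {"dx":0,"dy":-0.005,"dz":0.03,"ax":0,"ay":0,"az":0,"hand":10}
    - {"dx":0,"dy":-0.005,"dz":0.045,"ax":0,"ay":0,"az":0,"hand":10}

```text
clock: 14.92
tool_pos: [0.4223, 0.1212, 0.1769]
eef_rot: [0.669, 0.743, -0.0, -0.0]
contact_force: [-0.1, 0.6, -1.3]
opening: 0.24
```

servo_tool:
  deltas:
    - {"dx":0,"dy":0,"dz":0.015,"ax":0,"ay":0,"az":0,"hand":10}
    - {"dx":0,"dy":-0.005,"dz":0.03,"ax":0,"ay":0,"az":0,"hand":10}

```text
clock: 15.18
tool_pos: [0.422, 0.1212, 0.1751]
eef_rot: [0.669, 0.743, -0.0, -0.0]
contact_force: [0.0, -0.9, -1.4]
opening: 0.248
```

Run:
```python
from h import *
arcpos()
```

```text
t 15.18 rel units dx,dy,dz [-3.000e-03 -3.045e+00  2.737e+00] F machine [-0.08 -0.92 -1.38] M [-0.07  0.05  0.03] 0.2476408695765484
```

servo_tool:
  deltas:
    - {"dx":0,"dy":0,"dz":0.015,"ax":0,"ay":0,"az":0,"hand":10}
    - {"dx":0,"dy":-0.005,"dz":0.03,"ax":0,"ay":0,"az":0,"hand":10}
    - {"dx":0,"dy":-0.005,"dz":0.04,"ax":0,"ay":0,"az":0,"hand":10}

```text
clock: 15.55
tool_pos: [0.4217, 0.1211, 0.1727]
eef_rot: [0.669, 0.743, -0.0, -0.0]
contact_force: [0.4, 0.5, -1.4]
opening: 0.239
```

servo_tool:
  deltas:
    - {"dx":0,"dy":0,"dz":0.015,"ax":0,"ay":0,"az":0,"hand":10}
    - {"dx":0,"dy":-0.005,"dz":0.03,"ax":0,"ay":0,"az":0,"hand":10}

```text
clock: 15.8
tool_pos: [0.4215, 0.1211, 0.171]
eef_rot: [0.669, 0.743, 0.0, 0.0]
contact_force: [-0.2, -0.2, -1.9]
opening: 0.246
```

Run:
```python
from h import *
arcpos()
p,d=eyes.snapshot("scene"); a=p[:,:,::-1]
cv2.imwrite("pics/s8.png",cv2.resize(a[150:310,190:400],(788,600),interpolation=cv2.INTER_CUBIC))
```

```text
t 15.8 rel units dx,dy,dz [-0.004 -3.054  2.806] F machine [-0.18 -0.23 -1.86] M [-0.12  0.06 -0.  ] 0.24579645079248794
```

View pics/s8.png

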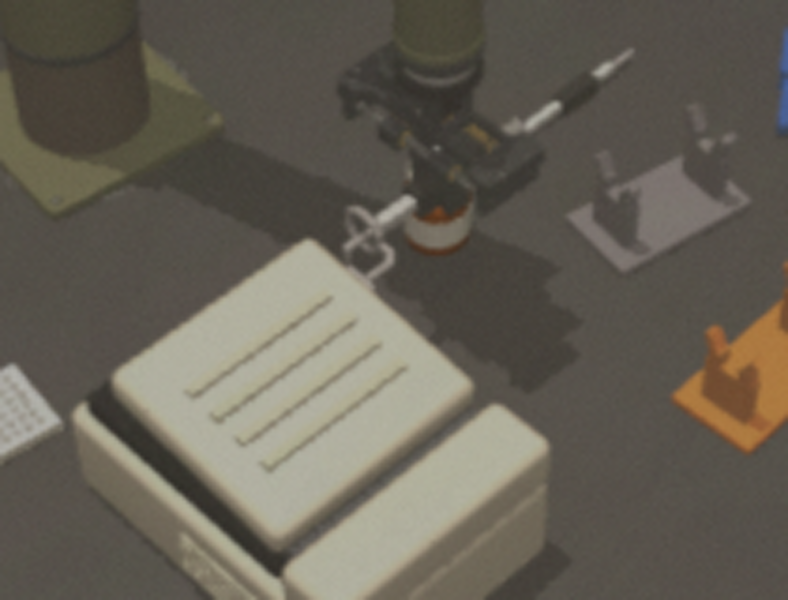

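servo_tool:
  deltas:
    - {"dx":0,"dy":0,"dz":0.015,"ax":0,"ay":0,"az":0,"hand":10}
    - {"dx":0,"dy":-0.005,"dz":0.03,"ax":0,"ay":0,"az":0,"hand":10}

```text
clock: 16.1
tool_pos: [0.4212, 0.1211, 0.1692]
eef_rot: [0.669, 0.743, 0.0, 0.0]
contact_force: [0.3, -0.5, -1.1]
opening: 0.244
```

servo_tool:
  deltas:
    - {"dx":0,"dy":0,"dz":0.015,"ax":0,"ay":0,"az":0,"hand":10}
    - {"dx":0,"dy":-0.003,"dz":0.03,"ax":0,"ay":0,"az":0,"hand":10}

```text
clock: 16.35
tool_pos: [0.421, 0.1211, 0.1674]
eef_rot: [0.669, 0.743, 0.0, -0.0]
contact_force: [-0.1, 0.8, -0.9]
opening: 0.245
```

Run:
```python
from h import *
arcpos()
```

```text
t 16.35 rel units dx,dy,dz [-3.000e-03 -3.063e+00  2.867e+00] F machine [-0.    0.76 -0.92] M [-0.12  0.03  0.03] 0.24455500234249009
```

servo_tool:
  deltas:
    - {"dx":0,"dy":0,"dz":0.015,"ax":0,"ay":0,"az":0,"hand":10}
    - {"dx":0,"dy":-0.003,"dz":0.03,"ax":0,"ay":0,"az":0,"hand":10}

```text
clock: 16.6
tool_pos: [0.4208, 0.1211, 0.1655]
eef_rot: [0.669, 0.743, 0.0, -0.0]
contact_force: [-0.4, -0.2, -0.6]
opening: 0.239
```

servo_tool:
  deltas:
    - {"dx":0,"dy":0,"dz":0.015,"ax":0,"ay":0,"az":0,"hand":10}
    - {"dx":0,"dy":-0.003,"dz":0.03,"ax":0,"ay":0,"az":0,"hand":10}

```text
clock: 16.85
tool_pos: [0.4206, 0.1211, 0.1637]
eef_rot: [0.669, 0.743, 0.0, -0.0]
contact_force: [-0.3, -0.2, -0.9]
opening: 0.245
```

Run:
```python
from h import *
arcpos()
```

```text
t 16.85 rel units dx,dy,dz [-3.000e-03 -3.069e+00  2.927e+00] F machine [-0.32 -0.18 -0.86] M [-0.15  0.05 -0.01] 0.24535745557657448
```

servo_tool:
  deltas:
    - {"dx":0,"dy":0,"dz":0.015,"ax":0,"ay":0,"az":0,"hand":10}
    - {"dx":0,"dy":-0.003,"dz":0.03,"ax":0,"ay":0,"az":0,"hand":10}

```text
clock: 17.1
tool_pos: [0.4205, 0.121, 0.162]
eef_rot: [0.669, 0.743, 0.0, 0.0]
contact_force: [-0.6, -1.1, 1.4]
opening: 0.244
```

Run:
```python
from h import *
arcpos()
p,d=eyes.snapshot("scene"); a=p[:,:,::-1]
cv2.imwrite("pics/s9.png",cv2.resize(a[150:310,190:400],(788,600),interpolation=cv2.INTER_CUBIC))
```

```text
t 17.1 rel units dx,dy,dz [-0.004 -3.071  2.955] F machine [-0.74 -1.04  1.39] M [-0.34  0.1  -0.02] 0.24427959828161103
```

View pics/s9.png

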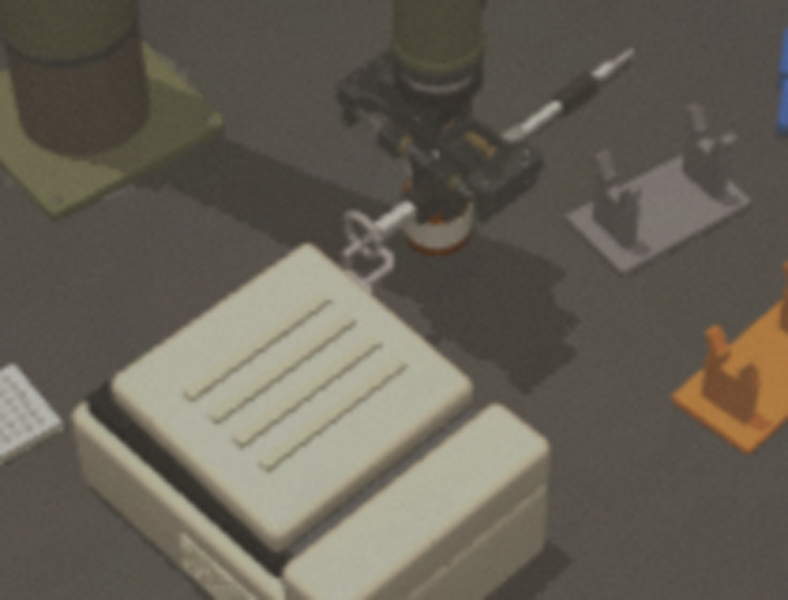

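servo_tool:
  deltas:
    - {"dx":0,"dy":0,"dz":0.008,"ax":0,"ay":0,"az":0,"hand":10}
    - {"dx":0,"dy":0,"dz":0.008,"ax":0,"ay":0,"az":0,"hand":10}

```text
clock: 17.4
tool_pos: [0.4205, 0.121, 0.1616]
eef_rot: [0.669, 0.743, 0.0, 0.0]
contact_force: [-0.9, 0.4, 1.9]
opening: 0.241
```

Run:
```python
from h import *
arcpos()
```

```text
t 17.4 rel units dx,dy,dz [-0.004 -3.07   2.963] F machine [-0.85  0.48  1.94] M [-0.36  0.06  0.01] 0.24130458687492218
```

servo_tool:
  deltas:
    - {"dx":0,"dy":0,"dz":0.008,"ax":0,"ay":0,"az":0,"hand":10}
    - {"dx":0,"dy":0,"dz":0.015,"ax":0,"ay":0,"az":0,"hand":10}
    - {"dx":0,"dy":0,"dz":0.015,"ax":0,"ay":0,"az":0,"hand":10}

```text
clock: 17.77
tool_pos: [0.4205, 0.121, 0.1607]
eef_rot: [0.669, 0.743, 0.0, 0.0]
contact_force: [-0.5, -1.2, 2.7]
opening: 0.243
```

Run:
```python
from h import *
arcpos()
```

```text
t 17.77 rel units dx,dy,dz [-0.004 -3.071  2.978] F machine [-0.6  -1.15  2.73] M [-0.58  0.09 -0.06] 0.24275064540742697
```

servo_tool:
  deltas:
    - {"dx":0,"dy":0,"dz":0.008,"ax":0,"ay":0,"az":0,"hand":10}
    - {"dx":0,"dy":0,"dz":0.013,"ax":0,"ay":0,"az":0,"hand":10}

```text
clock: 18.02
tool_pos: [0.4205, 0.121, 0.1599]
eef_rot: [0.669, 0.743, 0.0, 0.0]
contact_force: [-0.2, -0.5, 4.5]
opening: 0.245
```

Run:
```python
from h import *
arcpos()
```

```text
t 18.02 rel units dx,dy,dz [-0.004 -3.071  2.991] F machine [-0.29 -0.48  4.55] M [-0.65  0.09 -0.03] 0.24536482476829471
```

servo_tool:
  deltas:
    - {"dx":0,"dy":0,"dz":0,"ax":0,"ay":0,"az":0,"hand":10}

```text
clock: 18.15
tool_pos: [0.4205, 0.1209, 0.1599]
eef_rot: [0.669, 0.743, 0.0, 0.0]
contact_force: [-0.7, -1.1, 4.4]
opening: 0.245
```

Run:
```python
from h import *
arcpos()
```

```text
t 18.15 rel units dx,dy,dz [-0.005 -3.071  2.991] F machine [-0.84 -1.03  4.38] M [-0.7   0.05 -0.01] 0.24456812961848098
```

servo_tool:
  deltas:
    - {"dx":0,"dy":0,"dz":0.006,"ax":0,"ay":0,"az":0,"hand":10}
    - {"dx":0,"dy":0,"dz":0.006,"ax":0,"ay":0,"az":0,"hand":10}

```text
clock: 18.4
tool_pos: [0.4205, 0.121, 0.1595]
eef_rot: [0.669, 0.743, 0.0, 0.0]
contact_force: [-0.2, 0.3, 5.6]
opening: 0.239
```

Run:
```python
from h import *
arcpos()
```

```text
t 18.4 rel units dx,dy,dz [-0.005 -3.072  2.997] F machine [-0.13  0.27  5.63] M [-0.77  0.02 -0.02] 0.23916227490077513
```

servo_tool:
  deltas:
    - {"dx":0,"dy":0,"dz":0,"ax":0,"ay":0,"az":0,"hand":10}

```text
clock: 18.52
tool_pos: [0.4205, 0.121, 0.1595]
eef_rot: [0.669, 0.743, 0.0, 0.0]
contact_force: [-0.5, -0.7, 4.9]
opening: 0.243
```

Run:
```python
from h import *
arcpos()
```

```text
t 18.52 rel units dx,dy,dz [-0.004 -3.072  2.997] F machine [-0.55 -0.63  4.87] M [-0.78 -0.03 -0.01] 0.2433930109849377
```

servo_tool:
  deltas:
    - {"dx":0,"dy":0,"dz":0.003,"ax":0,"ay":0,"az":0,"hand":10}
    - {"dx":0,"dy":0,"dz":0.003,"ax":0,"ay":0,"az":0,"hand":10}
    - {"dx":0,"dy":0,"dz":0.003,"ax":0,"ay":0,"az":0,"hand":10}
    - {"dx":0,"dy":0,"dz":0.003,"ax":0,"ay":0,"az":0,"hand":10}
    - {"dx":0,"dy":0,"dz":0.003,"ax":0,"ay":0,"az":0,"hand":10}

```text
clock: 19.15
tool_pos: [0.4205, 0.1209, 0.1593]
eef_rot: [0.669, 0.743, 0.0, 0.0]
contact_force: [-0.2, -0.3, 5.3]
opening: 0.245
```

Run:
```python
from h import *
arcpos()
```

```text
t 19.15 rel units dx,dy,dz [-0.005 -3.072  3.   ] F machine [-0.25 -0.32  5.3 ] M [-0.8   0.04 -0.03] 0.244503956084201
```

servo_tool:
  deltas:
    - {"dx":0,"dy":0,"dz":0,"ax":0,"ay":0,"az":0,"hand":10}
    - {"dx":0,"dy":0,"dz":0,"ax":0,"ay":0,"az":0,"hand":10}
    - {"dx":0,"dy":0,"dz":0,"ax":0,"ay":0,"az":0,"hand":10}
    - {"dx":0,"dy":0,"dz":0,"ax":0,"ay":0,"az":0,"hand":10}
    - {"dx":0,"dy":0,"dz":0,"ax":0,"ay":0,"az":0,"hand":10}
    - {"dx":0,"dy":0,"dz":0,"ax":0,"ay":0,"az":0,"hand":10}
    - {"dx":0,"dy":0,"dz":0,"ax":0,"ay":0,"az":0,"hand":10}
    - {"dx":0,"dy":0,"dz":0,"ax":0,"ay":0,"az":0,"hand":10}

```text
clock: 20.15
tool_pos: [0.4205, 0.121, 0.1594]
eef_rot: [0.669, 0.743, 0.0, 0.0]
contact_force: [-0.8, -0.5, 5.7]
opening: 0.245
```

Run:
```python
from h import *
arcpos()
```

```text
t 20.15 rel units dx,dy,dz [-0.005 -3.071  3.   ] F machine [-0.83 -0.43  5.67] M [-0.82  0.01 -0.01] 0.24546254920623853
```

servo_tool:
  deltas:
    - {"dx":0,"dy":0,"dz":-0.03,"ax":0,"ay":0,"az":0,"hand":10}
    - {"dx":0,"dy":0,"dz":-0.08,"ax":0,"ay":0,"az":0,"hand":10}
    - {"dx":0,"dy":0.01,"dz":-0.13,"ax":0,"ay":0,"az":0,"hand":10}
    - {"dx":0,"dy":0.02,"dz":-0.18,"ax":0,"ay":0,"az":0,"hand":10}
    - {"dx":0,"dy":0.03,"dz":-0.23,"ax":0,"ay":0,"az":0,"hand":10}
    - {"dx":0,"dy":0.03,"dz":-0.28,"ax":0,"ay":0,"az":0,"hand":10}
    - {"dx":0,"dy":0.03,"dz":-0.3,"ax":0,"ay":0,"az":0,"hand":10}
    - {"dx":0,"dy":0.03,"dz":-0.3,"ax":0,"ay":0,"az":0,"hand":10}

```text
clock: 21.15
tool_pos: [0.4223, 0.1212, 0.1774]
eef_rot: [0.669, 0.743, 0.0, 0.0]
contact_force: [-1.2, -0.4, -2.3]
opening: 0.243
```

Run:
```python
from h import *
arcpos()
p,d=eyes.snapshot("scene"); a=p[:,:,::-1]
cv2.imwrite("pics/s10.png",cv2.resize(a[180:255,250:350],(800,600),interpolation=cv2.INTER_CUBIC))
p,d=eyes.snapshot("top"); b=p[:,:,::-1]
cv2.imwrite("pics/t10.png",cv2.resize(b[205:280,275:375],(800,600),interpolation=cv2.INTER_CUBIC))
s=r.get_state();R=Ro.from_quat(s['eef_rot']).as_matrix();G=s['tool_pos']+.006*R[:,2];pv=-R[:,0]
for k in(.073,.09,.11): print(k,[ (round((q[0]-u0+.5)*8),round((q[1]-v0+.5)*8)) for q,u0,v0 in((proj("scene",G+k*pv),250,180),(proj("top",G+k*pv),275,205))])
for th in(.04,.06,.08): e=eye(th);print(th,e,[ (round((q[0]-u0+.5)*8),round((q[1]-v0+.5)*8)) for q,u0,v0 in((proj("scene",e),250,180),(proj("top",e),275,205))], (G+.09*pv-e))
```

```text
t 21.15 rel units dx,dy,dz [-3.000e-03 -3.041e+00  2.699e+00] F machine [-1.25 -0.29 -2.25] M [-0.07  0.05 -0.02] 0.24257254809840872
0.073 [(327, 236), (456, 421)]
0.09 [(296, 258), (507, 416)]
0.11 [(259, 284), (566, 410)]
0.04 [0.43039145 0.03469486 0.16058358] [(301, 271), (497, 421)] [ 0.00112606 -0.00300878  0.01068137]
0.06 [0.43093796 0.03475168 0.16436077] [(302, 265), (497, 419)] [ 0.00057955 -0.00306561  0.00690417]
0.08 [0.4315595  0.0348163  0.16812622] [(302, 260), (497, 416)] [-4.19938085e-05 -3.13022851e-03  3.13872308e-03]
```

View pics/s10.png

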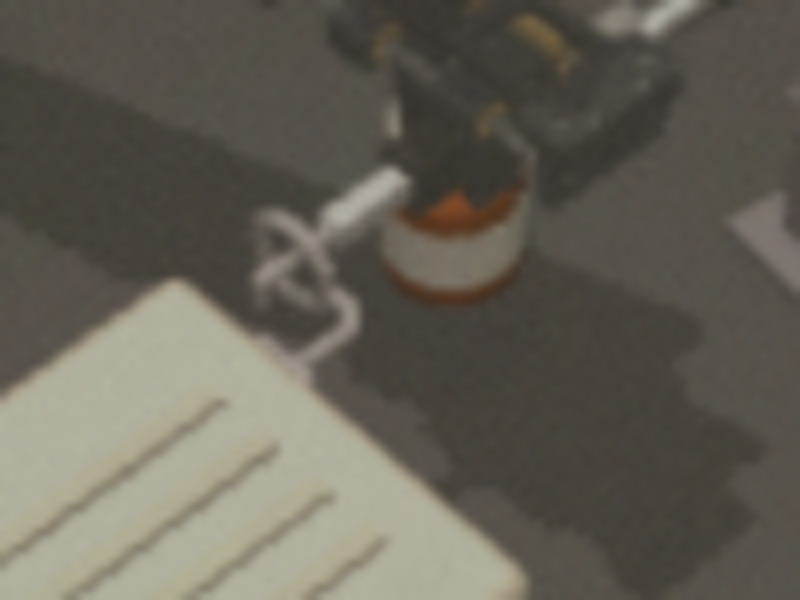

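View pics/t10.png

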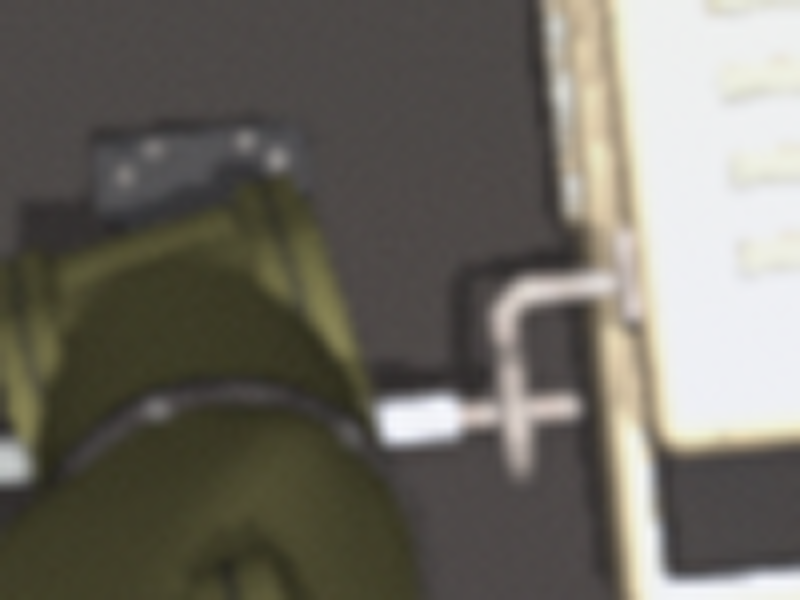

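servo_tool:
  deltas:
    - {"dx":0,"dy":0,"dz":-0.05,"ax":0,"ay":0,"az":0,"hand":10}
    - {"dx":0.1,"dy":0,"dz":-0.05,"ax":0,"ay":0,"az":0,"hand":10}
    - {"dx":0.2,"dy":0,"dz":-0.05,"ax":0,"ay":0,"az":0,"hand":10}

```text
clock: 21.62
tool_pos: [0.421, 0.1337, 0.1803]
eef_rot: [0.669, 0.743, 0.0, -0.0]
contact_force: [-0.1, 0.1, -2.5]
opening: 0.241
```

Run:
```python
from h import *
arcpos()
```

```text
t 21.62 rel units dx,dy,dz [ 0.207 -3.041  2.65 ] F machine [-0.11  0.12 -2.53] M [-0.04  0.03  0.01] 0.24056225297588918
```

servo_tool:
  deltas:
    - {"dx":0.1,"dy":0,"dz":0,"ax":0,"ay":0,"az":0,"hand":10}
    - {"dx":0.15,"dy":0,"dz":0,"ax":0,"ay":0,"az":0,"hand":10}

```text
clock: 21.88
tool_pos: [0.42, 0.1428, 0.1803]
eef_rot: [0.669, 0.743, 0.0, -0.0]
contact_force: [-0.1, 0.3, -2.1]
opening: 0.244
```

Run:
```python
from h import *
arcpos()
```

```text
t 21.88 rel units dx,dy,dz [ 0.359 -3.043  2.651] F machine [-0.05  0.35 -2.1 ] M [-0.06  0.08 -0.01] 0.24359065718899622
```

servo_tool:
  deltas:
    - {"dx":0.15,"dy":0,"dz":0,"ax":0,"ay":0,"az":0,"hand":10}
    - {"dx":0.35,"dy":0,"dz":0,"ax":0,"ay":0,"az":0,"hand":10}
    - {"dx":0.65,"dy":0,"dz":0,"ax":0,"ay":0,"az":0,"hand":10}
    - {"dx":0.9,"dy":0,"dz":0,"ax":0,"ay":0,"az":0,"hand":10}
    - {"dx":1.0,"dy":0,"dz":0,"ax":0,"ay":0,"az":0,"hand":10}

```text
clock: 22.5
tool_pos: [0.4136, 0.2032, 0.1803]
eef_rot: [0.669, 0.744, 0.0, -0.0]
contact_force: [0.6, 0.0, -2.1]
opening: 0.241
```

Run:
```python
from h import *
arcpos()
p,d=eyes.snapshot("scene"); a=p[:,:,::-1]
cv2.imwrite("pics/s11.png",cv2.resize(a[120:315,170:430],(800,600),interpolation=cv2.INTER_CUBIC))
go([.4621,.3554,.17],PV0)
```

```text
t 22.5 rel units dx,dy,dz [ 1.372 -3.044  2.651] F machine [ 0.55 -0.05 -2.1 ] M [-0.08  0.06 -0.02] 0.2410107448347129
t 22.55 tcp [0.4136 0.2035 0.1803] d [2.431 1.072 0.174] a [ 0.002 -0.008  1.549] F [ 0.31  0.97 -1.52] M [0.07 0.06 0.01] op 21.1
```

View pics/s11.png

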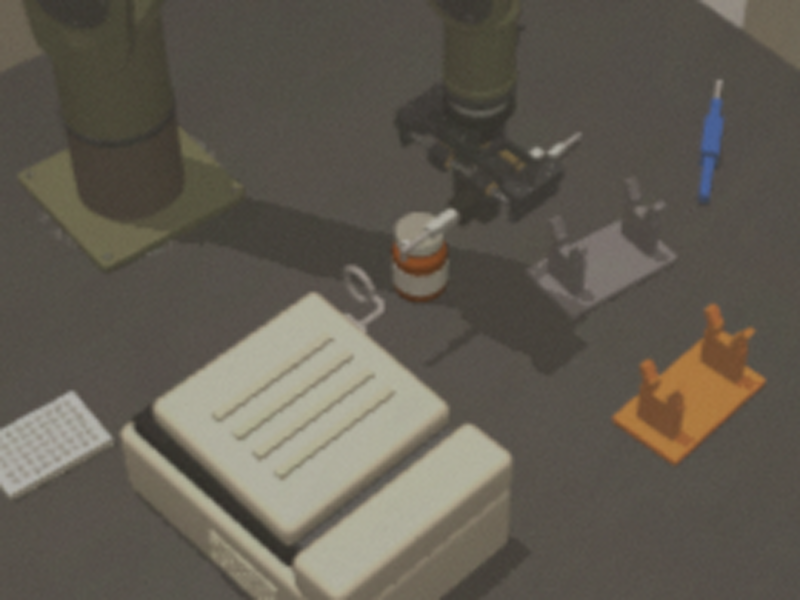

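servo_tool:
  deltas:
    - {"dx":0.1,"dy":0.05,"dz":0,"ax":0,"ay":0,"az":0,"hand":10}
    - {"dx":0.4,"dy":0.2,"dz":0,"ax":0,"ay":0,"az":0.2,"hand":10}
    - {"dx":0.8,"dy":0.4,"dz":0,"ax":0,"ay":0,"az":0.5,"hand":10}
    - {"dx":1.2,"dy":0.6,"dz":0,"ax":0,"ay":0,"az":0.8,"hand":10}
    - {"dx":1.6,"dy":0.8,"dz":0,"ax":0,"ay":0,"az":1.1,"hand":10}
    - {"dx":2.0,"dy":0.95,"dz":0.05,"ax":0,"ay":0,"az":1.4,"hand":10}
    - {"dx":2.3,"dy":1.05,"dz":0.1,"ax":0,"ay":0,"az":1.55,"hand":10}
    - {"dx":2.43,"dy":1.07,"dz":0.17,"ax":0,"ay":0,"az":1.55,"hand":10}
    - {"dx":2.43,"dy":1.07,"dz":0.17,"ax":0,"ay":0,"az":1.55,"hand":10}
    - {"dx":2.43,"dy":1.07,"dz":0.17,"ax":0,"ay":0,"az":1.55,"hand":10}

```text
clock: 23.8
tool_pos: [0.4626, 0.3521, 0.1701]
eef_rot: [0.728, 0.686, -0.001, 0.0]
contact_force: [0.0, 1.0, -2.2]
opening: 0.242
```

Run:
```python
from h import *
p,d=eyes.snapshot("scene"); a=p[:,:,::-1]
cv2.imwrite("pics/s12.png",cv2.resize(a[130:235,320:460],(800,600),interpolation=cv2.INTER_CUBIC))
go([.4621,.3554,.0755],PV0)
s=r.get_state();print(s['eef_rot'])
```

```text
t 23.85 tcp [0.4627 0.3522 0.1702] d [ 0.054 -0.013  1.579] a [-0.001  0.008 -0.035] F [-0.78 -0.42 -1.43] M [-0.12  0.08 -0.02] op 21.4
[ 7.27880133e-01  6.85704268e-01 -3.40217863e-04  2.29877952e-04]
```

View pics/s12.png

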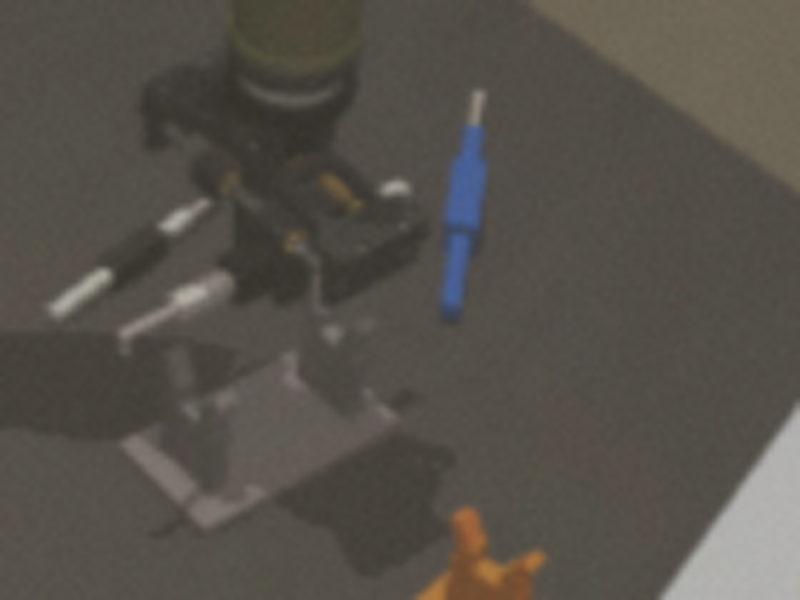

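servo_tool:
  deltas:
    - {"dx":0.05,"dy":-0.01,"dz":0.3,"ax":0,"ay":0,"az":-0.03,"hand":10}
    - {"dx":0.05,"dy":-0.01,"dz":0.6,"ax":0,"ay":0,"az":-0.03,"hand":10}
    - {"dx":0.05,"dy":-0.01,"dz":0.8,"ax":0,"ay":0,"az":-0.03,"hand":10}
    - {"dx":0.05,"dy":-0.01,"dz":0.8,"ax":0,"ay":0,"az":-0.03,"hand":10}

```text
clock: 24.35
tool_pos: [0.4614, 0.3558, 0.1206]
eef_rot: [0.726, 0.687, -0.001, -0.0]
contact_force: [0.4, -0.7, -1.9]
opening: 0.239
```

Run:
```python
from h import *
go([.4621,.3554,.0755],PV0)
```

```text
t 24.35 tcp [0.4614 0.3558 0.1206] d [-0.005  0.013  0.751] a [-0.021  0.019  0.007] F [ 0.44 -0.67 -1.92] M [-0.11  0.06 -0.02] op 21.1
```

servo_tool:
  deltas:
    - {"dx":0,"dy":0.01,"dz":0.15,"ax":0,"ay":0,"az":0,"hand":10}
    - {"dx":0,"dy":0.01,"dz":0.3,"ax":0,"ay":0,"az":0,"hand":10}
    - {"dx":0,"dy":0.01,"dz":0.45,"ax":0,"ay":0,"az":0,"hand":10}
    - {"dx":0,"dy":0.01,"dz":0.6,"ax":0,"ay":0,"az":0,"hand":10}
    - {"dx":0,"dy":0.01,"dz":0.68,"ax":0,"ay":0,"az":0,"hand":10}
    - {"dx":0,"dy":0.01,"dz":0.68,"ax":0,"ay":0,"az":0,"hand":10}

```text
clock: 25.1
tool_pos: [0.4626, 0.3563, 0.0809]
eef_rot: [0.726, 0.687, -0.0, -0.0]
contact_force: [0.3, 0.9, -1.5]
opening: 0.243
```

Run:
```python
from h import *
go([.4621,.3554,.0755],PV0)
```

```text
t 25.1 tcp [0.4626 0.3563 0.0809] d [-0.015 -0.007  0.09 ] a [-0.005  0.004  0.007] F [ 0.26  0.9  -1.54] M [-0.11  0.05  0.01] op 21.4
```

servo_tool:
  deltas:
    - {"dx":0,"dy":0,"dz":0.03,"ax":0,"ay":0,"az":0,"hand":10}
    - {"dx":0,"dy":0,"dz":0.05,"ax":0,"ay":0,"az":0,"hand":10}
    - {"dx":0,"dy":0,"dz":0.07,"ax":0,"ay":0,"az":0,"hand":10}
    - {"dx":0,"dy":0,"dz":0.08,"ax":0,"ay":0,"az":0,"hand":10}
    - {"dx":0,"dy":0,"dz":0.08,"ax":0,"ay":0,"az":0,"hand":10}

```text
clock: 25.72
tool_pos: [0.4627, 0.3564, 0.0765]
eef_rot: [0.726, 0.687, -0.0, -0.0]
contact_force: [0.0, -0.3, -1.8]
opening: 0.243
```

Run:
```python
from h import *
go([.4621,.3554,.0755],PV0)
```

```text
t 25.73 tcp [0.4627 0.3564 0.0765] d [-0.018 -0.009  0.017] a [-0.    -0.     0.008] F [ 0.03 -0.25 -1.85] M [-0.05  0.02 -0.01] op 21.4
```

servo_tool:
  deltas:
    - {"dx":0,"dy":0,"dz":0.012,"ax":0,"ay":0,"az":0,"hand":10}
    - {"dx":0,"dy":0,"dz":0.02,"ax":0,"ay":0,"az":0,"hand":10}
    - {"dx":0,"dy":0,"dz":0.02,"ax":0,"ay":0,"az":0,"hand":10}

```text
clock: 26.1
tool_pos: [0.4628, 0.3565, 0.0755]
eef_rot: [0.726, 0.687, 0.0, -0.0]
contact_force: [-0.8, -0.3, 0.2]
opening: 0.24
```

Run:
```python
from h import *
go([.4621,.3554,.0755],PV0)
```

```text
t 26.1 tcp [0.4628 0.3565 0.0755] d [-0.018 -0.01   0.   ] a [ 0.001 -0.002  0.007] F [-0.79 -0.34  0.19] M [-0.12  0.17 -0.  ] op 21.1
```

servo_tool:
  deltas:
    - {"dx":0,"dy":0,"dz":0.003,"ax":0,"ay":0,"az":0,"hand":22}
    - {"dx":0,"dy":0,"dz":0.003,"ax":0,"ay":0,"az":0,"hand":26}
    - {"dx":0,"dy":0,"dz":0.003,"ax":0,"ay":0,"az":0,"hand":40}
    - {"dx":0,"dy":0,"dz":0.003,"ax":0,"ay":0,"az":0,"hand":60}
    - {"dx":0,"dy":0,"dz":0,"ax":0,"ay":0,"az":0,"hand":60}
    - {"dx":0,"dy":0,"dz":0,"ax":0,"ay":0,"az":0,"hand":60}
  newtons: 5

```text
clock: 26.85
tool_pos: [0.4628, 0.3565, 0.0753]
eef_rot: [0.726, 0.687, 0.0, -0.0]
contact_force: [0.3, 0.1, 0.3]
opening: 0.678
```

servo_tool:
  deltas:
    - {"dx":0,"dy":0,"dz":-0.2,"ax":0,"ay":0,"az":0,"hand":60}
    - {"dx":0,"dy":0,"dz":-0.5,"ax":0,"ay":0,"az":0,"hand":60}
    - {"dx":0,"dy":0,"dz":-1.0,"ax":0,"ay":0,"az":0,"hand":60}
    - {"dx":0,"dy":0,"dz":-1.6,"ax":0,"ay":0,"az":0,"hand":60}
    - {"dx":0,"dy":0,"dz":-2.2,"ax":0,"ay":0,"az":0,"hand":60}
    - {"dx":0.4,"dy":-0.4,"dz":-2.8,"ax":0,"ay":0,"az":0,"hand":60}
    - {"dx":1.0,"dy":-1.0,"dz":-3.2,"ax":0,"ay":0,"az":0,"hand":60}
    - {"dx":1.6,"dy":-1.6,"dz":-3.2,"ax":0,"ay":0,"az":0,"hand":60}
    - {"dx":2.0,"dy":-2.0,"dz":-3.2,"ax":0,"ay":0,"az":0,"hand":60}
    - {"dx":2.0,"dy":-2.0,"dz":-3.2,"ax":0,"ay":0,"az":0,"hand":60}

```text
clock: 28.1
tool_pos: [0.3464, 0.4857, 0.2685]
eef_rot: [0.724, 0.69, 0.001, -0.001]
contact_force: [0.5, -0.3, -0.9]
opening: 0.684
```

Run:
```python
from h import *
go([.4621,.3554,.0755],PV0)
p,d=eyes.snapshot("scene"); a=p[:,:,::-1]
cv2.imwrite("pics/s13.png",cv2.resize(a[120:345,160:460],(800,600),interpolation=cv2.INTER_CUBIC))
p,d=eyes.snapshot("top"); cv2.imwrite("pics/t13.png",p[:,:,::-1])
```

```text
t 28.1 tcp [0.3464 0.4857 0.2685] d [-2.083  2.037  3.208] a [-0.012 -0.026  0.068] F [ 0.5  -0.29 -0.93] M [-0.09  0.05  0.01] op 60.3
```

View pics/s13.png

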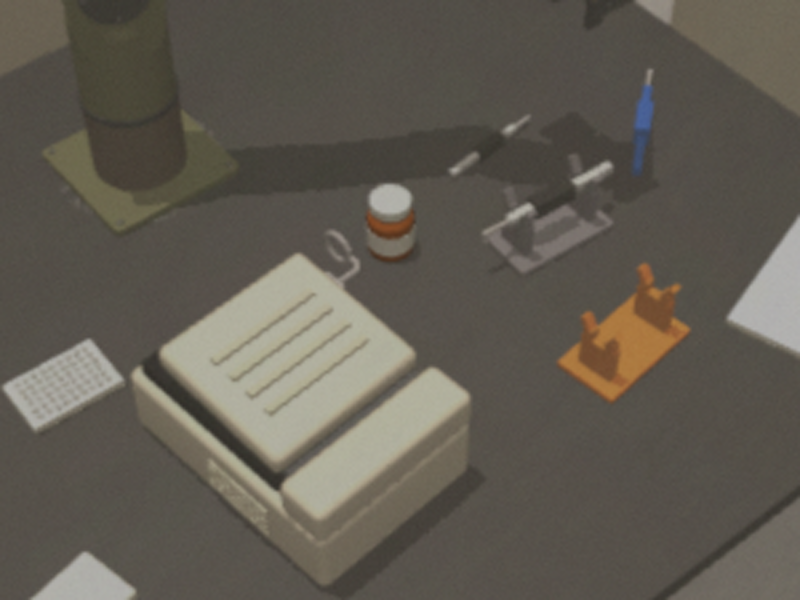

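View pics/t13.png

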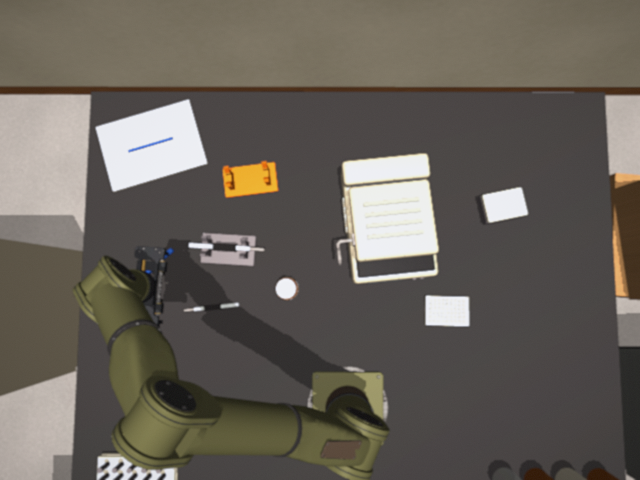

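Run:
```python
from plant import r
print(r.get_state()['clock']); print(r.finish_job())
```

```text
28.2
the job is handed in; nothing more can be done
None
```

The lid is down on the tubes, the caps were seated, and the pole is back in its grey cradle. I handed the job in at 28.2 s of the 72 s allowed.

- **Swing:** I put the hook through the eye and swung the lid down from about 1.45 rad. The force the wrist read stayed within about 5 N. The load began to rise at roughly 0.06–0.07 rad, by my arc estimate.
- **Hold:** With the hook still in the eye I held a steady pull for over a second. The wrist force put it at about 7.5 N and the wrist moment at about 8.5 N. The two disagree slightly, but both are close to 8 N and well under the 16 N limit.
- **Unhooking and return:** The hook came out with no contact force. I laid the pole in the cradle until its weight was carried, then opened the fingers and backed away.
- **Last checks:** The final pictures show the lid down, the pole lying in both forks, and the jar, well plate and tip box where they were. The gripper is clear of everything.
- **Disagreement in the measurements:** The eye position from the two cameras differed by about 5 mm from the one worked out from the base edges. I settled it by comparing the rod with the ring directly in both pictures before going in.
- **Not measured:** I did not measure the lid angle again after unhooking. I judged it to be down from the final pictures and from the lack of force while lifting off.

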